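# Weigh an unmarked weight on a spring balance through a stirrup

### The arm

A 6-joint arm with a two-finger parallel gripper is mounted at the origin on a cart in front of the work surface, level with it; the furniture and walls round the work are solid. World frame = base frame: x ahead of the robot, y to its left, z up, the work surface at z = 0. Lengths are in m, angles in rad, forces in N, time in s.
With the tool pointing down it reaches from about 0.325 to 0.85 m from the base axis. Payload 4.4 kg.
Tool frame: the origin (TCP) lies midway between the tips of the shut fingers; the grasp point (between the pads) lies 19 mm behind it (bot.pinch_z is the z of the grasp point in the tool frame, in m); z points along the fingers, y is the line along which they close (so a half turn about z gives the same grasp; the last joint's range is limited). The gripper opens to 94 mm and grips with 3 to 60 N. Pads are 16 mm wide; open, the fingers measure 119 mm over their backs; the gripper's body (75 mm by 177 mm) begins 78 mm behind the grasp point.
Start: joints at [1.052, 0.207, 1.542, -0, 1.393, -0.15], TCP at [0.207, 0.536, 0.205] pointing down, gripper open.
Joint ranges: [-2.73, 2.73], [-0.86, 2.22], [0.23, 2.46], [-1.11, 4.25], [0.08, 2.63], [-2.82, 2.82]. Speed limits (rad/s): [2.79, 2.79, 3.14, 3.14, 3.14, 3.14].

### API

Orientations are given as a unit quaternion [w, x, y, z].
In Python, from workcell import monitor, capture, bot gives the robot as it stands.
- The arm moves only by the tool carry_out, never from a script. Its arguments are lists of equal length, an entry for each row: "claw": the opening in per cent of the stroke, from 0 (shut) to 100 (fully open); "offset": the shift along the world's x, y, z in m, a list of three; "dr": the turn, a rotation vector about the world's x, y, z in degrees, a list of three. In form: {"claw": [claw, ...], "offset": [[dx, dy, dz], ...], "dr": [[rx, ry, rz], ...]}. A call has 1 to 8 rows; each row shifts and turns the commanded pose from where the row before left it; what a row does not reach is not made up. A row lasts 1/12 s, in which the tool goes at most 41.7 mm and 7.16 degrees, less where a joint would pass 70% of its speed; a pose out of reach is approached as far as the arm can. A call with a gripper value outside its range is refused whole. The fingers move at their own pace and stop on an object; the grip force is fixed at half the most. Time passes only in rows, so rows that do not move let the fingers close. It gives the time, the measured TCP pose, the force, the opening and the grip force at its end, in the units of the state.
- monitor.observe(): the state, without advancing time (a new reading comes with each control period).
- capture(name): name is "scene" or "top"; returns a dict with "color" (420x560x3 uint8, red, green, blue), "fx", "fy", "cx", "cy" (pixels), "dist" ([k1, k2, p1, p2, k3] as OpenCV has them; the pictures are not rectified), "world_to_cam" (4x4, takes a point from world to camera coordinates). Camera axes: x right, y up, looking along -z (the intrinsics and any distortion apply to the point x, -y, -z); pixel columns grow to the right and rows downward; lengths in m; the calibration is good to about 2 mm. A picture is of the moment at which its call begins. There is no depth.
- bot.finish_job(): hands the job in; it is judged then, once.
The state is a dict: "time": time; "q": joint angles; "qvel": joint speeds; "joint_efforts": joint torques, N m; "tcp_pos": TCP position; "tool_rot": TCP orientation; "wrist_force": force on the tool from outside, world axes, zero at the start; "wrist_torque": the same for the moment, N m; "grip_width": finger opening in m; "gripper_force": force on a finger pad.
Only numpy, scipy, OpenCV 4.12 (cv2) and the standard library are available. Lean on these libraries where they do the work, as an engineer would, in place of code of your own. Each camera call takes 0.05 s, during which the arm holds its last target. There are 200 camera calls.

### The job

Find out what the unmarked brass weight pulls on the spring balance: hang the steel stirrup by its eye on the balance's hook and let it go, then hang the weight by its own hook from the stirrup's lower bar and let that go too, so that both hang freely and still, one below the other. The balance's spring is delicate: ease each load onto it, no faster than about 2 cm a second, and let go only once the spring carries it all, so that its rod never drops, snaps up or bounces; never pull it past its full scale of 9 N. Leave the bottle, lens tube, screwdriver and dish on the bench where they are.

Things in the scene. Friction and masses are not known exactly. Their poses are not given: they have to be found in the camera images.
- stand: Fixed retort stand: base plate (top at 16 mm) reaching 65 mm in front of (-x) and to each side of the origin and 125 mm behind; 12 mm column 85 mm behind (+x), 514 mm tall; a clamp at its top holds a tubular spring balance, 28 mm across, 385 to 497 mm above the bench. Origin on the bench directly below the balance's vertical axis; z up. The space in front of and below the hook is free.
- balance_rod (a joint): How far the balance's rod with its hook is drawn down out of the tube, in m: 0 unloaded, grows downward, stop at 0.065. Spring 150 N/m, lightly damped; full scale 9 N at 0.060.
- balance_hook (a point): Where a load sits: inside bottom of the hook's bend, on the balance's axis, 295 mm above the bench when unloaded; goes down with the rod. Axes as the stand's. J-hook of 4.4 mm wire in the x-z plane, bend 11.6 mm wide inside, shank 8 mm behind it (+x), open tip at -x (front). The tip's top is 16 mm above this point and reaches 13 mm in front of it. The tube's bottom is 90 mm above this point when unloaded.
- stirrup_grip (a point): Middle of the steel stirrup's upright red ribbed barrel, 14 mm across, 26 mm tall: grip it here. 70.5 mm above the underside. The stirrup is loose, 0.06 kg, 126 mm tall, stands on two runners 36 mm long, same from front and back. z up, y across its width. Above the barrel an oval eye, below it a window; both lie in the y-z plane, open along x.
- stirrup_eye (a point): Underside of the top of the stirrup's eye, the place that sits in the balance's hook; axes as the stirrup's. 50.5 mm above the grip point. The eye is of 5 mm wire; its opening is 34 mm high and 19 mm wide.
- stirrup_bar (a point): Top of the middle of the stirrup's lower bar (6 mm round, a shallow V, lowest in the middle), where the weight's hook is to sit; axes as the stirrup's. 57.5 mm below the grip point. The window above it is 40 mm high and 24 mm wide. The runners lie 15 mm to each side, undersides 13 mm below this point, reaching 18 mm to front and back.
- weight_grip (a point): Middle of the weight's upright brass body, a cylinder 40 mm across and 45 mm tall: grip it here, 22.5 mm above its flat underside. Loose; its mass is unknown and differs widely from time to time, at most 0.75 kg. z up.
- weight_hook (a point): Inside top of the bend of the weight's hook, on the weight's axis, the place that rests on the bar; axes as the weight's. 72.5 mm above the grip point. Hook of 5.6 mm wire in the x-z plane, bend 12.4 mm wide inside, shank 9 mm behind (-x), open tip at +x pointing down: lowest point 16 mm below this point, reaching 14 mm ahead of it. Wire's top 5.6 mm above, body's top 50 mm below this point.
- amber_bottle: Small amber bottle with black cap, 48 mm across, 96 mm tall, standing on the bench, loose; origin at its underside. Leave it alone.
- lens_tube: Black lens tube, 31 mm across, 29 mm tall, loose on the bench; origin at its underside. Leave it alone.
- screwdriver: Small orange-handled screwdriver lying on the bench, 144 x 57 x 20 mm, loose; origin at its underside. Leave it alone.
- petri_dish: Clear petri dish, 90 mm across, 14 mm tall, loose on the bench; origin at its underside. Leave it alone.
Mind the look-alikes: they are no part of the job. What is shaped like the part that bears weight_grip but turquoise is not meant.

How it is judged:
By the outcome, as a careful person would: the job done as asked, in the order asked, and still so for the second after the job is handed in, with the robot touching nothing.
It also fails if it takes over 70 s, if anything falls off the work surface, if the arm or the gripper's body presses on something with over 40 N, if the wrist force passes 120 N, or if a joint passes its speed limit or range.

## Working session

There is one attempt and no reset: what is moved stays moved. The work goes in short steps, Python scripts to look and compute and a tool call to move; the robot and the scene stay as the last step left them, time stands still between calls to the robot, and variables do not carry over. Pictures are saved under pics/ and viewed, at most 10 in all, crops included, and the job is handed in when it is done.

Besides the shell and the picture viewer there is one more tool, called after "Call:" as name(argument=value, ...), one argument or row to a line, values as JSON. carry_out: Moves the arm, as the interface text tells. Its arguments: {"type":"object","properties":{"claw":{"type":"array"},"offset":{"type":"array"},"dr":{"type":"array"}},"required":["claw","offset","dr"]}

```bash
mkdir -p pics; cat > h.py <<'E'
import numpy as np,cv2
from workcell import monitor,capture,bot
def K(c): return np.array([[c['fx'],0,c['cx']],[0,c['fy'],c['cy']],[0,0,1.]])
F=np.diag([1,-1,-1.])
def proj(c,P):
    T=np.array(c['world_to_cam']);R=F@T[:3,:3];t=F@T[:3,3]
    return cv2.projectPoints(np.atleast_2d(np.array(P,float)),cv2.Rodrigues(R)[0],t,K(c),np.array(c['dist'],float))[0][:,0]
def ray(c,uv):
    T=np.array(c['world_to_cam']);R=F@T[:3,:3];t=F@T[:3,3]
    p=cv2.undistortPoints(np.array([[uv]],float),K(c),np.array(c['dist'],float))[0,0]
    d=R.T@np.array([p[0],p[1],1]);return -R.T@t,d/np.linalg.norm(d)
def atz(c,uv,z):
    o,d=ray(c,uv);return o+d*(z-o[2])/d[2]
def save(n,name):
    c=capture(n);cv2.imwrite(f'pics/{name}.png',cv2.cvtColor(c['color'],cv2.COLOR_RGB2BGR));np.save(f'pics/{name}.npy',c,allow_pickle=True);return c
def load(name): return np.load(f'pics/{name}.npy',allow_pickle=True).item()
E
python3 - <<'E'
from h import *
for n in('scene','top'):
    c=save(n,n+'0');o,_=ray(c,(280,210));print(n,o,_,c['fx'],c['dist'])
print(monitor.observe())
E
```

```text
scene [-0.19725489 -0.92361039  0.82269563] [ 0.51767997  0.70253206 -0.48831973] 391.69414202430767 [-0.08008257  0.          0.          0.          0.        ]
top [-0.20089633 -0.10292396  1.65077635] [ 0.44061602  0.07651325 -0.894429  ] 499.0552747744119 [-0.13374794  0.          0.          0.          0.        ]
{'time': 0.1, 'q': array([ 1.05152820e+00,  2.07322686e-01,  1.54278417e+00, -7.23637867e-06,
        1.39346137e+00, -1.50514746e-01]), 'qvel': array([ 0.00052928, -0.00207437, -0.00503374, -0.00055854, -0.00126167,
        0.00036192]), 'joint_efforts': array([-5.16697455e-04, -3.71861672e+01, -2.82297224e+01,  6.99837785e-02,
        3.10670771e-02, -4.14163969e-05]), 'tcp_pos': array([0.20692724, 0.5357198 , 0.20442653]), 'tool_rot': array([-3.21290692e-04,  1.83333101e-01,  9.83050354e-01, -9.34084836e-04]), 'wrist_force': array([-0.61294111, -0.01323831, -0.41005006]), 'wrist_torque': array([ 0.03967081, -0.03923924, -0.01962476]), 'gripper_force': 0.0, 'grip_width': 0.09429369861394875}
```

View pics/scene0.png

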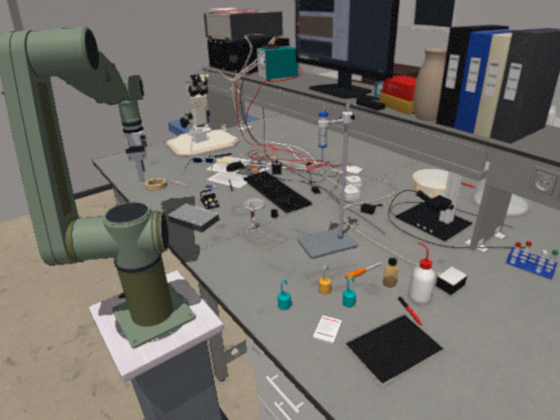

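View pics/top0.png

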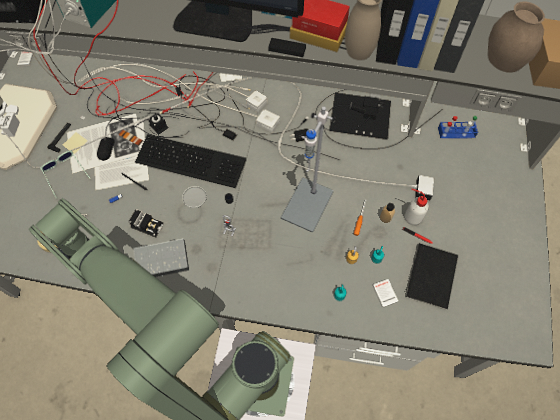

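The scene view shows the stirrup near (253,215), the brass weight near (325,286) between turquoise look-alikes, and the stand base near (328,242). In the top view they sit near (229,226), (352,255) and (307,205). I'll enlarge these areas to measure them.

```bash
python3 - <<'E'
from h import *
def crop(n,x,y,w,h,W,H):
    im=cv2.imread(f'pics/{n}.png')[y:y+h,x:x+w];return cv2.resize(im,(W,H),interpolation=cv2.INTER_CUBIC)
# each 400x300
a=crop('scene0',230,190,64,48,400,300);b=crop('scene0',305,260,48,36,400,300)
c=crop('top0',205,205,64,48,400,300);d=crop('top0',330,238,48,36,400,300)
cv2.imwrite('pics/m1.png',np.vstack([np.hstack([a,b]),np.hstack([c,d])]))
a=crop('scene0',290,100,80,160,300,600);b=crop('top0',265,95,100,140,428,600)
cv2.imwrite('pics/m2.png',np.hstack([a,b]))
E
```

```text
(no output)
```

View pics/m1.png

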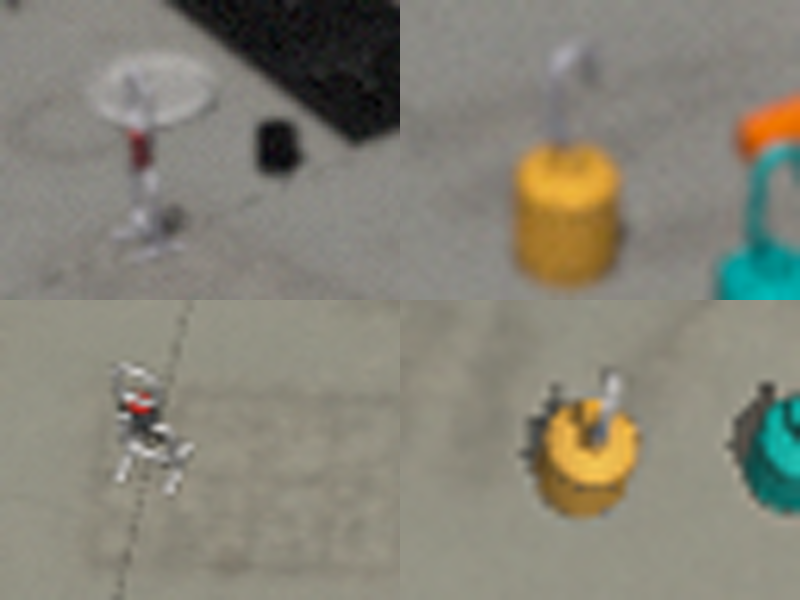

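View pics/m2.png

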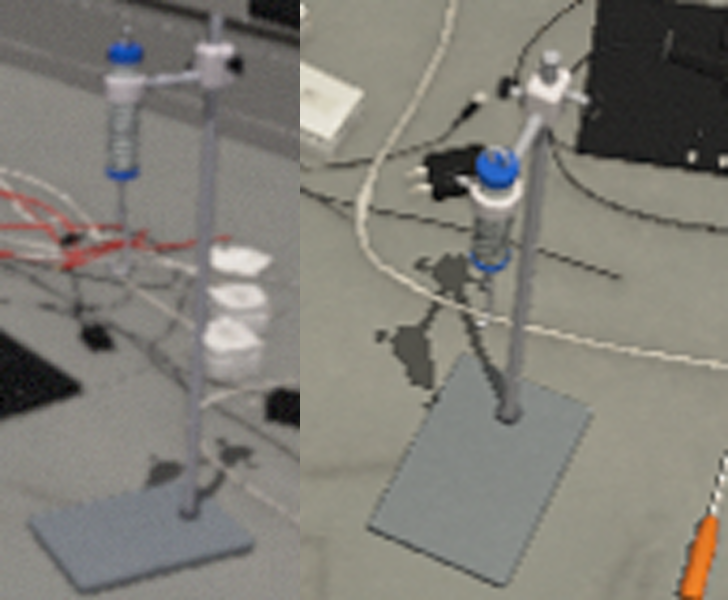

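```bash
cat > fit.py <<'E'
from h import *
from scipy.optimize import least_squares
S,T=load('scene0'),load('top0')
def W(p,P):
    c,s=np.cos(p[2]),np.sin(p[2]);P=np.atleast_2d(P)
    return np.c_[p[0]+c*P[:,0]-s*P[:,1],p[1]+s*P[:,0]+c*P[:,1],P[:,2]]
def fit(obs,p0):
    f=lambda p:np.concatenate([(proj(c,W(p,P))-uv).ravel() for c,P,uv in obs])
    r=least_squares(f,p0,x_scale=[.01,.01,.1]);return r.x,r.fun.reshape(-1,2)
a=.065;z=.016
st,r=fit([(T,[-a,a,z],(280.9,218.2)),(T,[-a,-a,z],(312.4,231.5)),(T,[.125,-a,z],(333.2,191.1)),(T,[.125,a,z],(303.1,177.8)),
 (S,[-a,a,z],(298,239.5)),(S,[-a,-a,z],(312.7,257.3)),(S,[.125,-a,z],(357.5,245.3)),(S,[0,0,.385],(322.3,147)),(T,[0,0,.385],(309.4,156.5))],[.5,0,0])
print('stand',st,r.round(1).tolist())
st2,_=fit([(S,[0,0,.385],(322.3,147)),(T,[0,0,.385],(309.4,156.5)),(S,[.085,0,.02],(290+190/3.75,100+513/3.75))],st);print('axis only',st2)
for y in range(-180,180,45):
  p,r=fit([(S,[0,0,.0225],(325,285.6)),(T,[0,0,.045],(352.8,255.4)),(S,[0,0,.0978],(326,265.6)),(S,[-.009,0,.075],(324.2,271)),(S,[.0105,0,.082],(328,269.2)),(T,[0,0,.0978],(355.4,247.6))],[.6,-.1,np.radians(y)])
  print('weight',p,(r**2).sum().round(2))
for y in range(-90,90,45):
  p,r=fit([(S,[0,0,.0705],(252.4,213.8)),(S,[0,0,.1235],(250.8,201.5)),(T,[0,0,.0705],(227.6,222)),(T,[0,0,.1235],(226.9,216.2)),(T,[-.018,.015,0.003],(224.5,233.6)),(T,[-.018,-.015,.003],(232.3,235.2)),(T,[.018,-.015,.003],(234.9,228.1))],[.5,.2,np.radians(y)])
  print('stirrup',p,(r**2).sum().round(2))
E
python3 fit.py
```

```text
stand [ 0.61824525 -0.0528855  -0.27458959] [[0.2, -0.2], [1.4, 0.6], [1.2, -0.8], [-0.3, -0.6], [-2.1, -1.3], [-1.9, -0.2], [0.6, -0.8], [-0.3, 0.3], [0.9, -0.8]]
axis only [ 0.61855567 -0.05182255 -0.31097589]
weight [ 0.46831274 -0.24418212 -0.25827637] 9.47
weight [ 0.46831274 -0.24418212 -0.25825708] 9.47
weight [ 0.46831274 -0.24418212 -0.25825024] 9.47
weight [ 0.46831274 -0.24418212 -0.25827419] 9.47
weight [ 0.46831275 -0.24418215 -0.25810788] 9.47
weight [ 0.46831275 -0.24418216 -0.25807236] 9.47
weight [ 0.46831275 -0.24418215 -0.25809763] 9.47
weight [ 0.46831275 -0.24418215 -0.25809354] 9.47
stirrup [ 0.49804457  0.20314027 -0.11188414] 2.7
stirrup [ 0.49804457  0.20314027 -0.11188428] 2.7
stirrup [ 0.49804457  0.20314027 -0.11188275] 2.7
stirrup [ 0.49804457  0.20314028 -0.11188217] 2.7
```

```bash
cat > ov.py <<'E'
from h import *
def W(p,P):
    c,s=np.cos(p[2]),np.sin(p[2]);P=np.atleast_2d(P)
    return np.c_[p[0]+c*P[:,0]-s*P[:,1],p[1]+s*P[:,0]+c*P[:,1],P[:,2]]
t=np.linspace(0,2*np.pi,25)
def circ(r,z): return np.c_[r*np.cos(t),r*np.sin(t),0*t+z]
a=.065
u=np.linspace(np.pi,0,13)
STAND=[np.array([[-a,a,.016],[-a,-a,.016],[.125,-a,.016],[.125,a,.016],[-a,a,.016]]),circ(.014,.385),circ(.014,.497),np.array([[.085,0,.016],[.085,0,.514]]),
 np.vstack([[[.008,0,.385],[.008,0,.301]],np.c_[-.008*np.cos(u),0*u,.3008-.008*np.sin(u)],[[-.011,0,.31]]])]
WT=[circ(.02,0),circ(.02,.045),np.vstack([[[-.009,0,.045]],np.c_[.009*np.cos(u),0*u,.0888+.009*np.sin(u)],[[.0112,0,.082]]])]
def stir(g=.0705):
    d=g-.0705
    L=[circ(.007,d+.0575),circ(.007,d+.0835),np.c_[0*t,.012*np.sin(t),d+.1045+.0195*np.cos(t)]]
    L+=[np.array([[-.018,y,d],[.018,y,d]]) for y in(.015,-.015)]
    L+=[np.array([[0,y*.015,d+.015],[0,0,d+.010]]) for y in(1,-1)]+[np.array([[0,y,d+.013],[0,y,d+.053],[0,0,d+.0575]]) for y in(.015,-.015)]
    return L
def draw(name,items,x,y,w,h,k):
    c=load(name);im=cv2.imread(f'pics/{name}.png')[y:y+h,x:x+w];im=cv2.resize(im,None,fx=k,fy=k,interpolation=cv2.INTER_CUBIC)
    for p,L,col in items:
        for P in L:
            q=((proj(c,W(p,P))-[x,y]+.5)*k-.5).round().astype(int)
            cv2.polylines(im,[q[:,None]],False,col,1,cv2.LINE_AA)
    return im
E
python3 - <<'E'
from ov import *
it=[((.6182,-.0529,-.29),STAND,(0,255,0)),((.4683,-.2442,-.258),WT,(255,0,0)),((.498,.2031,-.112),stir(),(0,255,0))]
r1=np.hstack([draw('scene0',it,236,192,40,60,5),draw('scene0',it,305,255,40,60,5),draw('top0',it,210,205,40,60,5),draw('top0',it,333,230,40,60,5)])
r2=np.hstack([draw('scene0',it,290,100,100,75,4),draw('top0',it,275,125,100,75,4)])
cv2.imwrite('pics/o1.png',np.vstack([r1,r2]))
E
```

```text
(no output)
```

View pics/o1.png

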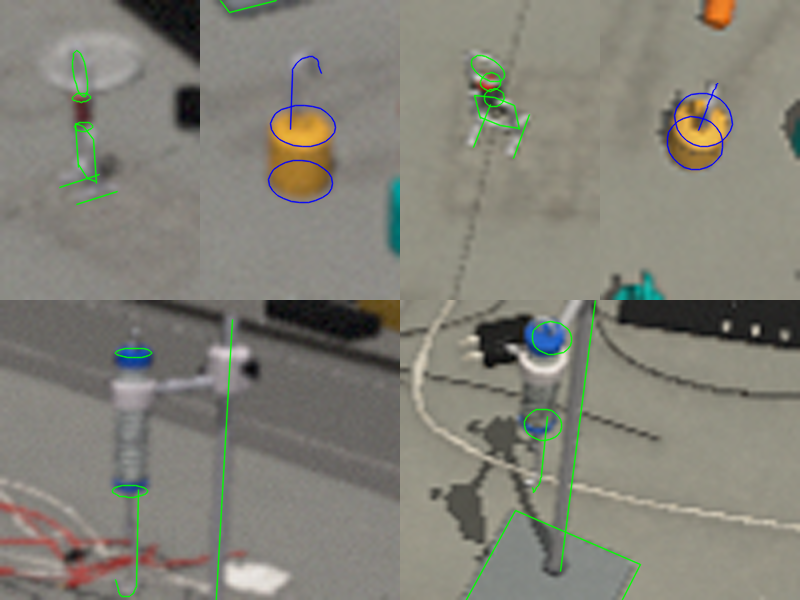

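```bash
cat > ref.py <<'E'
from ov import *
from scipy.optimize import least_squares
from scipy.spatial import ConvexHull
def hsv(n): return cv2.cvtColor(cv2.imread(f'pics/{n}.png'),cv2.COLOR_BGR2HSV).astype(int)
def cyl(r,z0,z1): return np.vstack([circ(r,z0),circ(r,z1)])
def hullc(c,P):
    q=cv2.convexHull(proj(c,P).astype(np.float32)*16).astype(np.int32)
    m=cv2.moments(q.astype(np.float32));return np.array([m['m10'],m['m01']])/m['m00']/16,m['m00']/256
def maskc(n,win,h0,h1,smin,vmin=60):
    h=hsv(n);x,y,w,hh=win;s=h[y:y+hh,x:x+w]
    m=(s[...,0]>=h0)&(s[...,0]<=h1)&(s[...,1]>=smin)&(s[...,2]>vmin)
    if h0<0: m=((s[...,0]>=180+h0)|(s[...,0]<=h1))&(s[...,1]>=smin)&(s[...,2]>vmin)
    yy,xx=np.nonzero(m);return np.array([xx.mean()+x,yy.mean()+y]),m.sum()
def solve(obs,p0):
    f=lambda p:np.concatenate([((hullc(c,P+[p[0],p[1],0])[0]-uv)*w) for c,P,uv,w in obs])
    r=least_squares(f,p0,x_scale=.01,diff_step=1e-3);return r.x,r.fun
E
python3 - <<'E'
from ref import *
S,T=load('scene0'),load('top0')
o=[]
for n,c,win in(('scene0',S,(310,270,30,30)),('top0',T,(340,240,25,30))):
    m=maskc(n,win,10,28,110);print('brass',m,hullc(c,cyl(.02,0,.045)+[.468,-.244,0]));o.append((c,cyl(.02,0,.045),m[0],1))
print(solve(o,[.468,-.244]))
o=[]
for n,c,win in(('scene0',S,(240,205,25,20)),('top0',T,(218,210,20,20))):
    m=maskc(n,win,-10,10,90);print('red',m,hullc(c,cyl(.007,.0575,.0835)+[.498,.203,0]));o.append((c,cyl(.007,.0575,.0835),m[0],1))
print(solve(o,[.498,.203]))
o=[]
for n,c,w1,w2 in(('scene0',S,(312,105,22,20),(312,138,22,15)),('top0',T,(300,125,25,18),(300,146,22,18))):
  for win,z0,z1 in((w1,.485,.497),(w2,.385,.393)):
    m=maskc(n,win,100,125,120);print('blue',m,hullc(c,cyl(.014,z0,z1)+[.618,-.053,0]));o.append((c,cyl(.014,z0,z1),m[0],np.array([1,.5])))
print(solve(o,[.618,-.053]))
print(solve(o[1::2],[.618,-.053]))
E
```

```text
brass (array([324.49180328, 285.32240437]), np.int64(183)) (array([324.74821688, 285.23996283]), 228.05859375)
brass (array([351.84552846, 256.74796748]), np.int64(123)) (array([352.27948461, 255.7730734 ]), 150.912109375)
(array([ 0.46573373, -0.24364067]), array([-0.3435919 ,  0.16603732,  0.2617501 , -0.39527948]))
red (array([251.75 , 213.125]), np.int64(8)) (array([252.03180045, 213.91264813]), 26.205078125)
red (array([226.5 , 221.25]), np.int64(8)) (array([227.99472456, 222.44349458]), 24.103515625)
(array([0.50117668, 0.20912196]), array([ 0.07959759, -0.083197  , -0.00492919,  0.10805529]))
blue (array([323., 114.]), np.int64(41)) (array([322.74605829, 114.65238278]), 52.708984375)
blue (array([322.        , 146.21428571]), np.int64(14)) (array([321.9365816 , 146.09400833]), 41.42578125)
blue (array([310.55737705, 134.50819672]), np.int64(61)) (array([312.34611352, 135.32369052]), 87.310546875)
blue (array([308.5  , 156.375]), np.int64(8)) (array([310.38480647, 155.0121573 ]), 70.55078125)
(array([ 0.62087138, -0.04871104]), array([-0.509895  ,  0.09422765, -0.29274234, -0.33827946,  0.42750628,
       -0.11078307,  0.60579514, -1.18581954]))
(array([ 0.61922088, -0.04898827]), array([-0.6116812 , -0.26592339,  0.61336636, -0.95356248]))
```

```bash
cat > go.py <<'E'
from h import *
from scipy.spatial.transform import Rotation as Rn
def Rt(psi,al,s=1):
    c,sn=np.cos(psi),np.sin(psi);z=np.array([c*np.cos(al),sn*np.cos(al),-np.sin(al)]);y=s*np.array([-sn,c,0]);return np.c_[np.cross(y,z),y,z]
def plan(g,psi,al=40,back=0,s=1):
    o=monitor.observe();q=o['tool_rot'];Rc=Rn.from_quat([q[1],q[2],q[3],q[0]]).as_matrix()
    R=Rt(np.radians(psi),np.radians(al),s);pz=.019-back
    tgt=np.array(g)+R[:,2]*pz
    print('t',o['time'],'tcp',o['tcp_pos'].round(4),'dpos',(tgt-o['tcp_pos']).round(4),'rot',Rn.from_matrix(R@Rc.T).as_rotvec(degrees=True).round(1))
    print('F',o['wrist_force'].round(2),'w',round(o['grip_width'],4),'q',o['q'].round(2),'pinch',(o['tcp_pos']-.019*Rc[:,2]).round(4),'z',Rc[:,2].round(3))
E
python3 - <<'E'
from go import *
plan([.5,.206,.0705],-6.4,40,.1);plan([.5,.206,.0705],-6.4,40,.1,-1)
print(bot.pinch_z)
E
```

```text
t 0.1 tcp [0.2069 0.5357 0.2044] dpos [ 0.2314 -0.3228 -0.0819] rot [-11.8 -48.7  13.8]
F [-0.61 -0.01 -0.41] w 0.0943 q [ 1.05  0.21  1.54 -0.    1.39 -0.15] pinch [0.2069 0.5358 0.2234] z [-0.001 -0.002 -1.   ]
t 0.1 tcp [0.2069 0.5357 0.2044] dpos [ 0.2314 -0.3228 -0.0819] rot [  68.8  -17.  -150.9]
F [-0.61 -0.01 -0.41] w 0.0943 q [ 1.05  0.21  1.54 -0.    1.39 -0.15] pinch [0.2069 0.5358 0.2234] z [-0.001 -0.002 -1.   ]
-0.0188
```

Call:
carry_out(
  claw=[50, 50, 50, 50, 50, 50, 50, 50],
  offset=[
    [0.0145, -0.0202, 0],
    [0.0145, -0.0202, 0],
    [0.0145, -0.0202, 0],
    [0.0145, -0.0202, 0],
    [0.0145, -0.0202, 0],
    [0.0145, -0.0202, 0],
    [0.0145, -0.0202, 0],
    [0.0145, -0.0202, 0],
  ],
  dr=[
    [-0.74, -3.04, 0.86],
    [-0.74, -3.04, 0.86],
    [-0.74, -3.04, 0.86],
    [-0.74, -3.04, 0.86],
    [-0.74, -3.04, 0.86],
    [-0.74, -3.04, 0.86],
    [-0.74, -3.04, 0.86],
    [-0.74, -3.04, 0.86],
  ],
)

```text
time: 0.77
tcp_pos: [0.3236, 0.3737, 0.2052]
tool_rot: [0.217, 0.12, 0.969, -0.012]
wrist_force: [0.2, -0.4, 0.1]
grip_width: 0.0477
gripper_force: 0.0
```

Call:
carry_out(
  claw=[50, 50, 50, 50, 50, 50, 50, 50],
  offset=[
    [0.0145, -0.0202, -0.005],
    [0.0145, -0.0202, -0.005],
    [0.0145, -0.0202, -0.005],
    [0.0145, -0.0202, -0.005],
    [0.0145, -0.0202, -0.005],
    [0.0145, -0.0202, -0.005],
    [0.0145, -0.0202, -0.005],
    [0.0145, -0.0202, -0.005],
  ],
  dr=[
    [-0.74, -3.04, 0.86],
    [-0.74, -3.04, 0.86],
    [-0.74, -3.04, 0.86],
    [-0.74, -3.04, 0.86],
    [-0.74, -3.04, 0.86],
    [-0.74, -3.04, 0.86],
    [-0.74, -3.04, 0.86],
    [-0.74, -3.04, 0.86],
  ],
)

```text
time: 1.43
tcp_pos: [0.4383, 0.2121, 0.1658]
tool_rot: [0.42, 0.051, 0.906, -0.022]
wrist_force: [20.2, -5.0, 20.1]
grip_width: 0.0467
gripper_force: 0.0
```

```bash
python3 - <<'E'
from go import *
plan([.5,.206,.0705],-6.4,40,.1)
c=save('scene','s1');c=save('top','t1')
a=cv2.imread('pics/s1.png')[170:270,200:300];b=cv2.imread('pics/t1.png')[180:280,180:280]
cv2.imwrite('pics/v1.png',cv2.resize(np.hstack([a,b]),(800,400),interpolation=cv2.INTER_CUBIC))
E
```

```text
t 1.4333 tcp [0.4383 0.2121 0.1658] dpos [-0.      0.0008 -0.0433] rot [-0.2 -0.3  0. ]
F [20.21 -4.97 20.06] w 0.0467 q [ 0.64 -0.2   2.32 -1.11  0.62 -0.  ] pinch [0.4239 0.2137 0.1781] z [ 0.758 -0.083 -0.647]
```

View pics/v1.png

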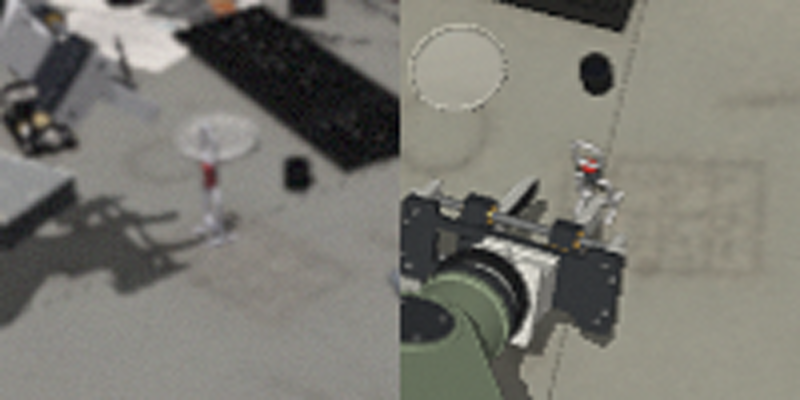

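The stirrup at crop pixel (210,190) in the scene view and (590,170) in the top view hasn't been touched. The gripper sits in front of it, but joint 4 is at its limit, so I'll approach with a heading closer to radial.

```bash
python3 - <<'E'
from go import *
plan([.5,.206,.0705],20,40,.1)
E
```

```text
t 1.5333 tcp [0.4363 0.2086 0.1625] dpos [ 0.0054 -0.0238 -0.0399] rot [ 0.2 -0.6 26.7]
F [ 0.08 -1.01  0.41] w 0.0465 q [ 0.64 -0.2   2.32 -1.11  0.62 -0.01] pinch [0.422  0.2103 0.1749] z [ 0.754 -0.09  -0.651]
```

Call:
carry_out(
  claw=[50, 50, 50, 50, 50, 50, 50, 50],
  offset=[
    [0.001, -0.003, 0],
    [0.001, -0.003, 0],
    [0.001, -0.003, -0.007],
    [0.001, -0.003, -0.007],
    [0.001, -0.003, -0.007],
    [0, -0.003, -0.007],
    [0, -0.003, -0.007],
    [0, -0.003, -0.007],
  ],
  dr=[
    [0, 0, 4],
    [0, 0, 4],
    [0, 0, 4],
    [0, 0, 4],
    [0, 0, 4],
    [0, 0, 4],
    [0, 0, 2.5],
    [0, 0, 0],
  ],
)

```text
time: 2.2
tcp_pos: [0.4424, 0.2014, 0.1373]
tool_rot: [0.404, -0.096, 0.908, 0.045]
wrist_force: [0.3, 0.5, 0.1]
grip_width: 0.0469
gripper_force: 0.0
```

```bash
python3 - <<'E'
from go import *
plan([.5,.206,.0705],20,40,.0)
E
```

```text
t 2.2 tcp [0.4424 0.2014 0.1373] dpos [ 0.0713  0.0096 -0.079 ] rot [ 0.3 -2.   7.9]
F [0.25 0.47 0.11] w 0.0469 q [ 0.29 -0.32  2.46 -0.32  0.17 -1.21] pinch [0.4286 0.1984 0.15  ] z [ 0.726  0.159 -0.669]
```

Call:
carry_out(
  claw=[50, 50, 50, 50, 50, 50],
  offset=[
    [0.008, 0.001, -0.006],
    [0.008, 0.001, -0.006],
    [0.008, 0.001, -0.006],
    [0.008, 0.001, -0.006],
    [0.008, 0.001, -0.006],
    [0, 0, 0],
  ],
  dr=[
    [0, 0, 1.3],
    [0, 0, 1.3],
    [0, 0, 1.3],
    [0, 0, 1.3],
    [0, 0, 1.3],
    [0, 0, 0],
  ],
)

```text
time: 2.7
tcp_pos: [0.4597, 0.2068, 0.1176]
tool_rot: [0.397, -0.125, 0.907, 0.06]
wrist_force: [-0.2, -0.6, 0.9]
grip_width: 0.047
gripper_force: 0.0
```

```bash
python3 - <<'E'
from go import *
plan([.5,.206,.0705],20,40,.0)
E
```

```text
t 2.7 tcp [0.4597 0.2068 0.1176] dpos [ 0.054   0.0041 -0.0593] rot [ 0.3 -2.7  4.1]
F [-0.22 -0.65  0.9 ] w 0.047 q [ 0.21 -0.22  2.44  0.51  0.11 -2.12] pinch [0.4463 0.2029 0.1305] z [ 0.705  0.208 -0.678]
```

```bash
python3 - <<'E'
from go import *
plan([.5,.206,.0705],20,55,.07)
E
```

```text
t 2.7 tcp [0.4597 0.2068 0.1176] dpos [ 0.0128 -0.0108 -0.0053] rot [-4.3 11.5  4.1]
F [-0.22 -0.65  0.9 ] w 0.047 q [ 0.21 -0.22  2.44  0.51  0.11 -2.12] pinch [0.4463 0.2029 0.1305] z [ 0.705  0.208 -0.678]
```

Call:
carry_out(
  claw=[50, 50, 50, 50, 50, 50, 50, 50],
  offset=[
    [0.002, -0.002, 0.001],
    [0.002, -0.002, 0.001],
    [0.002, -0.002, 0.001],
    [0.002, -0.002, 0],
    [0.002, -0.002, 0],
    [0.002, 0, 0],
    [0, 0, 0],
    [0, 0, 0],
  ],
  dr=[
    [-0.9, 2.3, 0.8],
    [-0.9, 2.3, 0.8],
    [-0.9, 2.3, 0.8],
    [-0.9, 2.3, 0.8],
    [-0.9, 2.3, 0.8],
    [0, 0, 0],
    [0, 0, 0],
    [0, 0, 0],
  ],
)

```text
time: 3.37
tcp_pos: [0.4705, 0.1963, 0.1202]
tool_rot: [0.296, -0.165, 0.939, 0.05]
wrist_force: [-0.1, -0.3, -0.5]
grip_width: 0.0469
gripper_force: 0.0
```

```bash
python3 - <<'E'
from go import *
plan([.5,.206,.0705],20,55,.0)
E
```

```text
t 3.3667 tcp [0.4705 0.1963 0.1202] dpos [ 0.0397  0.0134 -0.0652] rot [0.2 0.1 0.2]
F [-0.14 -0.32 -0.46] w 0.0469 q [ 0.15 -0.19  2.28  0.24  0.46 -1.95] pinch [0.4603 0.1927 0.1357] z [ 0.54   0.191 -0.819]
```

Call:
carry_out(
  claw=[50, 50, 50, 50, 50, 50, 50, 50],
  offset=[
    [0.006, 0.002, -0.01],
    [0.006, 0.002, -0.01],
    [0.006, 0.002, -0.01],
    [0.006, 0.002, -0.01],
    [0.006, 0.002, -0.01],
    [0.006, 0.002, -0.01],
    [0.0035, 0.0014, -0.005],
    [0, 0, 0],
  ],
  dr=[
    [0, 0, 0],
    [0, 0, 0],
    [0, 0, 0],
    [0, 0, 0],
    [0, 0, 0],
    [0, 0, 0],
    [0, 0, 0],
    [0, 0, 0],
  ],
)

```text
time: 4.03
tcp_pos: [0.5092, 0.2099, 0.0539]
tool_rot: [0.295, -0.165, 0.94, 0.05]
wrist_force: [0.6, 0.0, -0.7]
grip_width: 0.0468
gripper_force: 0.0
```

Call:
carry_out(
  claw=[28, 24, 20, 17, 14, 11, 8, 5],
  offset=[
    [0, 0, 0],
    [0, 0, 0],
    [0, 0, 0],
    [0, 0, 0],
    [0, 0, 0],
    [0, 0, 0],
    [0, 0, 0],
    [0, 0, 0],
  ],
  dr=[
    [0, 0, 0],
    [0, 0, 0],
    [0, 0, 0],
    [0, 0, 0],
    [0, 0, 0],
    [0, 0, 0],
    [0, 0, 0],
    [0, 0, 0],
  ],
)

```text
time: 4.7
tcp_pos: [0.5119, 0.2096, 0.0571]
tool_rot: [0.298, -0.165, 0.939, 0.05]
wrist_force: [-1.5, -2.1, 6.3]
grip_width: 0.0141
gripper_force: 29.7
```

```bash
python3 - <<'E'
from go import *
plan([.5,.206,.0705],20,55,.0)
c=save('scene','s2');c=save('top','t2')
from ov import *
it=[((.503,.206,-.11),stir(),(0,255,0))]
cv2.imwrite('pics/v2.png',np.hstack([draw('s2',it,220,170,60,75,6),draw('t2',it,195,185,60,75,6)]))
E
```

```text
t 4.7 tcp [0.5119 0.2096 0.0571] dpos [-0.0016  0.0001 -0.0022] rot [0.2 0.3 0.1]
F [-1.53 -2.13  6.27] w 0.0141 q [ 0.17  0.07  2.22  0.38  0.26 -2.09] pinch [0.5015 0.206  0.0726] z [ 0.543  0.192 -0.817]
```

View pics/v2.png

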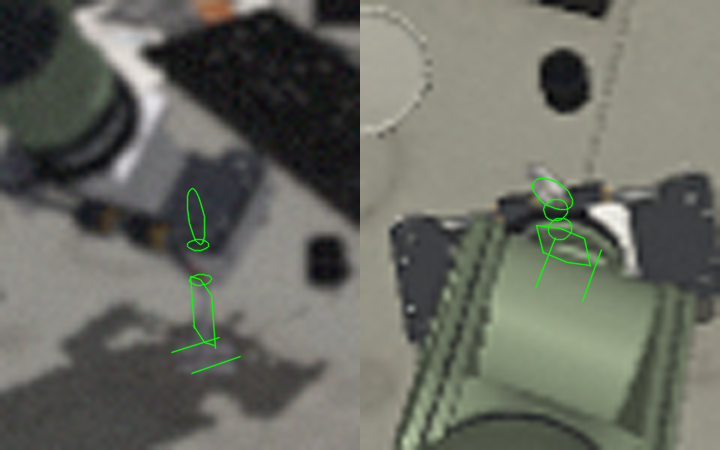

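The fingers hold the red barrel at 14 mm, with scene crop (200,260) on the fingertips. The stirrup stands upright where the overlay has it, and everything nearby is clear. Next I lift it and carry it to the pre-hook pose.

Call:
carry_out(
  claw=[5, 5, 5, 5, 5, 5, 5, 5],
  offset=[
    [0, 0, 0.008],
    [0, 0, 0.012],
    [0, 0, 0.016],
    [0, 0, 0.018],
    [0.003, -0.01, 0.018],
    [0.004, -0.014, 0.018],
    [0.005, -0.016, 0.018],
    [0.005, -0.016, 0.018],
  ],
  dr=[
    [0, 0, 0],
    [0, 0, 0],
    [0, 0, 0],
    [0, 0, 0],
    [0, 0, -0.5],
    [0, 0, -0.8],
    [0, 0, -0.8],
    [0, 0, -0.8],
  ],
)

```text
time: 5.47
tcp_pos: [0.5267, 0.1534, 0.1818]
tool_rot: [0.297, -0.141, 0.943, 0.043]
wrist_force: [0.6, 0.3, -1.0]
grip_width: 0.0139
gripper_force: 29.2
```

Call:
carry_out(
  claw=[5, 5, 5, 5, 5, 5, 5, 5],
  offset=[
    [0.005, -0.018, 0.018],
    [0.005, -0.018, 0.018],
    [0.005, -0.018, 0.018],
    [0.005, -0.018, 0.01],
    [0.005, -0.018, 0.004],
    [0.005, -0.018, 0],
    [0.005, -0.018, 0],
    [0.004, -0.012, 0],
  ],
  dr=[
    [0, 0, -0.8],
    [0, 0, -0.8],
    [0, 0, -0.8],
    [0, 0, -0.8],
    [0, 0, -0.8],
    [0, 0, -0.8],
    [0, 0, -0.8],
    [0, 0, -0.8],
  ],
)

```text
time: 6.13
tcp_pos: [0.5664, 0.0143, 0.2493]
tool_rot: [0.299, -0.087, 0.95, 0.026]
wrist_force: [0.3, -0.1, -0.6]
grip_width: 0.014
gripper_force: 29.2
```

```bash
python3 - <<'E'
from go import *
plan([.577,-.037,.268],10.4,55,.0)
E
```

```text
t 6.1333 tcp [0.5664 0.0143 0.2493] dpos [ 0.0213 -0.0493  0.0032] rot [ 0.2 -0.  -0.1]
F [ 0.26 -0.06 -0.56] w 0.014 q [-0.29 -0.23  2.01  0.35  0.83 -2.21] pinch [0.5557 0.0124 0.2648] z [ 0.564  0.101 -0.82 ]
```

Call:
carry_out(
  claw=[5, 5, 5, 5, 5],
  offset=[
    [0.005, -0.012, 0.001],
    [0.005, -0.012, 0.001],
    [0.005, -0.012, 0.001],
    [0.005, -0.012, 0],
    [0.001, -0.001, 0],
  ],
  dr=[
    [0, 0, 0],
    [0, 0, 0],
    [0, 0, 0],
    [0, 0, 0],
    [0, 0, 0],
  ],
)

```text
time: 6.55
tcp_pos: [0.588, -0.0348, 0.2523]
tool_rot: [0.299, -0.087, 0.95, 0.026]
wrist_force: [0.5, 0.4, -0.1]
grip_width: 0.0138
gripper_force: 29.2
```

```bash
python3 - <<'E'
from go import *
plan([.577,-.037,.268],10.4,55,.0)
c=save('scene','s3');c=save('top','t3')
from ov import *
it=[((.620,-.049,-.28),STAND,(0,255,0)),((.577,-.037,-.28),stir(.266),(0,0,255))]
A=draw('s3',[],295,140,50,50,8);B=draw('s3',it,295,140,50,50,8)
C=draw('t3',[],280,140,50,50,6);D=draw('t3',it,280,140,50,50,6)
r=np.hstack([A,B]);q=cv2.resize(np.hstack([C,D]),(400,200));q2=draw('t3',it,270,140,80,40,5)
cv2.imwrite('pics/v3.png',np.vstack([r,np.hstack([q,q2])]))
E
```

```text
t 6.55 tcp [ 0.588  -0.0348  0.2523] dpos [-0.0003 -0.0002  0.0002] rot [ 0.2  0.  -0. ]
F [ 0.51  0.36 -0.09] w 0.0138 q [-0.39 -0.17  1.95  0.42  0.87 -2.34] pinch [ 0.5773 -0.0367  0.2679] z [ 0.564  0.101 -0.819]
```

View pics/v3.png

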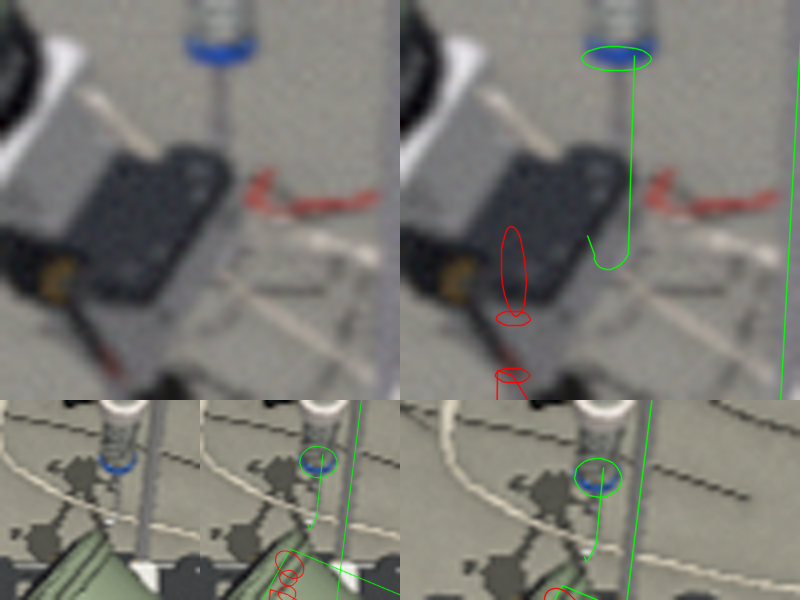

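The rod hangs at scene crop column 220 and matches the model laterally. The barrel's red shows at (112,355), where the tool pose predicts it. The eye is hidden behind the fingers, so I'll advance slowly and watch the force.

Call:
carry_out(
  claw=[5, 5, 5, 5, 5, 5, 5, 5],
  offset=[
    [0.0043, -0.0012, 0.002],
    [0.0043, -0.0012, 0],
    [0.0043, -0.0012, 0],
    [0.0043, -0.0012, 0],
    [0.0043, -0.0012, 0],
    [0.0043, -0.0012, 0],
    [0.0043, -0.0012, 0],
    [0.0043, -0.0012, 0],
  ],
  dr=[
    [0, 0, 0],
    [0, 0, 0],
    [0, 0, 0],
    [0, 0, 0],
    [0, 0, 0],
    [0, 0, 0],
    [0, 0, 0],
    [0, 0, 0],
  ],
)

```text
time: 7.32
tcp_pos: [0.6226, -0.0428, 0.2549]
tool_rot: [0.3, -0.088, 0.95, 0.026]
wrist_force: [-1.5, 0.3, -0.5]
grip_width: 0.014
gripper_force: 29.2
```

Call:
carry_out(
  claw=[5, 5, 5, 5, 5, 5],
  offset=[
    [0.0019, -0.0006, 0],
    [0.0019, -0.0006, 0],
    [0.0019, -0.0006, 0],
    [0.0019, -0.0006, 0],
    [0.001, 0, 0],
    [0, 0, 0],
  ],
  dr=[
    [0, 0, 0],
    [0, 0, 0],
    [0, 0, 0],
    [0, 0, 0],
    [0, 0, 0],
    [0, 0, 0],
  ],
)

```text
time: 7.82
tcp_pos: [0.6309, -0.0452, 0.255]
tool_rot: [0.3, -0.088, 0.95, 0.026]
wrist_force: [0.3, 0.1, 0.5]
grip_width: 0.0142
gripper_force: 29.2
```

```bash
python3 - <<'E'
from go import *
plan([.62,-.049,.27],10.4,55,.0)
c=save('scene','s4');c=save('top','t4')
E
```

```text
t 7.8167 tcp [ 0.6309 -0.0452  0.255 ] dpos [-0.0002 -0.0018 -0.0005] rot [ 0.2  0.1 -0.2]
F [0.27 0.14 0.54] w 0.0142 q [-0.38 -0.07  1.86  0.41  0.85 -2.33] pinch [ 0.6202 -0.0471  0.2705] z [ 0.565  0.102 -0.819]
```

Call:
carry_out(
  claw=[5, 5, 5, 5, 5],
  offset=[
    [0.001, -0.0005, 0],
    [0.001, -0.0005, 0],
    [0.001, -0.0005, 0],
    [0.001, -0.0005, 0],
    [0, 0, 0],
  ],
  dr=[
    [0, 0, 0],
    [0, 0, 0],
    [0, 0, 0],
    [0, 0, 0],
    [0, 0, 0],
  ],
)

```text
time: 8.33
tcp_pos: [0.6347, -0.0467, 0.2547]
tool_rot: [0.3, -0.088, 0.95, 0.027]
wrist_force: [-1.1, 1.9, -1.6]
grip_width: 0.014
gripper_force: 29.7
```

Call:
carry_out(
  claw=[5, 5, 5, 5],
  offset=[
    [0.001, -0.0003, 0],
    [0.001, -0.0003, 0],
    [0, 0, 0],
    [0, 0, 0],
  ],
  dr=[
    [0, 0, 0],
    [0, 0, 0],
    [0, 0, 0],
    [0, 0, 0],
  ],
)

```text
time: 8.67
tcp_pos: [0.6357, -0.0468, 0.2537]
tool_rot: [0.299, -0.089, 0.95, 0.027]
wrist_force: [-3.6, 3.3, -0.1]
grip_width: 0.0139
gripper_force: 30.5
```

Call:
carry_out(
  claw=[5, 5, 5, 5, 5],
  offset=[
    [-0.0015, 0.0006, 0],
    [-0.0015, 0.0006, 0],
    [-0.0015, 0.0003, 0.001],
    [-0.001, 0.0003, 0],
    [0, 0, 0],
  ],
  dr=[
    [0, 0, 0],
    [0, 0, 0],
    [0, 0, 0],
    [0, 0, 0],
    [0, 0, 0],
  ],
)

```text
time: 9.08
tcp_pos: [0.6315, -0.0465, 0.2566]
tool_rot: [0.301, -0.088, 0.949, 0.026]
wrist_force: [0.3, 0.5, -0.9]
grip_width: 0.0138
gripper_force: 29.7
```

```bash
python3 - <<'E'
from go import *
plan([.62,-.047,.2466],10.4,55,.0)
E
```

```text
t 9.0833 tcp [ 0.6315 -0.0465  0.2566] dpos [-0.0008  0.0014 -0.0256] rot [ 0.2  0.2 -0.1]
F [ 0.32  0.52 -0.89] w 0.0138 q [-0.38 -0.07  1.86  0.41  0.86 -2.33] pinch [ 0.6208 -0.0484  0.2722] z [ 0.566  0.101 -0.818]
```

Call:
carry_out(
  claw=[5, 5, 5, 5, 5, 5, 5, 5],
  offset=[
    [-0.0006, 0.0006, -0.0015],
    [0, 0, -0.0015],
    [0, 0, -0.0015],
    [0, 0, -0.0015],
    [0, 0, -0.0015],
    [0, 0, -0.0015],
    [0, 0, -0.0015],
    [0, 0, -0.0015],
  ],
  dr=[
    [0, 0, 0],
    [0, 0, 0],
    [0, 0, 0],
    [0, 0, 0],
    [0, 0, 0],
    [0, 0, 0],
    [0, 0, 0],
    [0, 0, 0],
  ],
)

```text
time: 9.75
tcp_pos: [0.6306, -0.0453, 0.2437]
tool_rot: [0.3, -0.088, 0.95, 0.026]
wrist_force: [-0.5, 0.5, 0.4]
grip_width: 0.014
gripper_force: 29.7
```

Call:
carry_out(
  claw=[5, 5, 5, 5, 5, 5],
  offset=[
    [0, 0, -0.0015],
    [0, 0, -0.0015],
    [0, 0, -0.0015],
    [0, 0, -0.0015],
    [0, 0, -0.001],
    [0, 0, 0],
  ],
  dr=[
    [0, 0, 0],
    [0, 0, 0],
    [0, 0, 0],
    [0, 0, 0],
    [0, 0, 0],
    [0, 0, 0],
  ],
)

```text
time: 10.25
tcp_pos: [0.6305, -0.0453, 0.2365]
tool_rot: [0.3, -0.088, 0.95, 0.026]
wrist_force: [-0.3, -0.3, -0.9]
grip_width: 0.0139
gripper_force: 29.7
```

```bash
python3 - <<'E'
from go import *
import time
fs=[]
for i in range(4): save('scene','tmp');fs.append(monitor.observe()['wrist_force'])
print(np.array(fs).round(2))
plan([.62,-.047,.2466],10.4,55,.0)
E
```

```text
[[ 0.64 -0.9  -0.63]
 [-0.15 -1.03  0.13]
 [ 0.48  0.53  0.22]
 [-0.44 -0.54 -0.77]]
t 10.45 tcp [ 0.6307 -0.0454  0.2371] dpos [-0.      0.0003 -0.006 ] rot [ 0.2  0.1 -0.2]
F [-0.44 -0.54 -0.77] w 0.0137 q [-0.38 -0.05  1.88  0.43  0.82 -2.35] pinch [ 0.62   -0.0473  0.2526] z [ 0.565  0.102 -0.819]
```

Call:
carry_out(
  claw=[5, 5, 5, 5, 5, 5, 5, 5],
  offset=[
    [0, 0, -0.0015],
    [0, 0, -0.0015],
    [0, 0, -0.0015],
    [0, 0, -0.0015],
    [0, 0, -0.0015],
    [0, 0, -0.0015],
    [0, 0, -0.0015],
    [0, 0, -0.0015],
  ],
  dr=[
    [0, 0, 0],
    [0, 0, 0],
    [0, 0, 0],
    [0, 0, 0],
    [0, 0, 0],
    [0, 0, 0],
    [0, 0, 0],
    [0, 0, 0],
  ],
)

```text
time: 11.12
tcp_pos: [0.6309, -0.0455, 0.2251]
tool_rot: [0.3, -0.088, 0.949, 0.026]
wrist_force: [-0.0, 0.2, 1.2]
grip_width: 0.0137
gripper_force: 29.7
```

Call:
carry_out(
  claw=[5, 5, 5, 5, 5, 5],
  offset=[
    [0, 0, -0.0015],
    [0, 0, -0.0015],
    [0, 0, -0.0015],
    [0, 0, -0.0015],
    [0, 0, 0],
    [0, 0, 0],
  ],
  dr=[
    [0, 0, 0],
    [0, 0, 0],
    [0, 0, 0],
    [0, 0, 0],
    [0, 0, 0],
    [0, 0, 0],
  ],
)

```text
time: 11.62
tcp_pos: [0.6308, -0.0455, 0.2191]
tool_rot: [0.3, -0.088, 0.949, 0.026]
wrist_force: [0.3, -0.8, 1.1]
grip_width: 0.0134
gripper_force: 29.7
```

```bash
cat >> go.py <<'E'
def favg(n):
    a=[]
    for i in range(n): capture('scene');a.append(monitor.observe()['wrist_force'])
    a=np.array(a);print('Favg',a.mean(0).round(2),'se',(a.std(0)/n**.5).round(2))
E
python3 - <<'E'
from go import *
favg(16)
plan([.62,-.047,.2466],10.4,55,.0)
E
```

```text
Favg [ 0.43 -0.95  1.21] se [0.12 0.12 0.09]
t 12.4167 tcp [ 0.6307 -0.0454  0.219 ] dpos [0.     0.0004 0.0121] rot [ 0.2  0.1 -0.2]
F [ 0.77 -1.13  1.39] w 0.014 q [-0.38 -0.03  1.9   0.44  0.78 -2.37] pinch [ 0.62   -0.0473  0.2345] z [ 0.565  0.102 -0.819]
```

Call:
carry_out(
  claw=[5, 5, 5, 5, 5, 5, 5, 5],
  offset=[
    [0, -0.0005, 0.001],
    [0, -0.0005, 0.001],
    [0, -0.0005, 0.001],
    [0, -0.0005, 0.001],
    [0, -0.0005, 0.001],
    [0, -0.0005, 0.0005],
    [0, 0, 0],
    [0, 0, 0],
  ],
  dr=[
    [0, 0, 0],
    [0, 0, 0],
    [0, 0, 0],
    [0, 0, 0],
    [0, 0, 0],
    [0, 0, 0],
    [0, 0, 0],
    [0, 0, 0],
  ],
)

```text
time: 13.08
tcp_pos: [0.6303, -0.0479, 0.224]
tool_rot: [0.299, -0.089, 0.95, 0.026]
wrist_force: [-0.2, 1.7, 0.1]
grip_width: 0.0139
gripper_force: 29.7
```

```bash
python3 - <<'E'
from go import *
favg(16)
plan([.62,-.047,.2466],10.4,55,.0)
E
```

```text
Favg [-0.8   2.24  0.37] se [0.09 0.16 0.14]
t 13.8833 tcp [ 0.6306 -0.0482  0.2243] dpos [0.0002 0.0032 0.0067] rot [ 0.2  0.1 -0.2]
F [-0.73  2.97  1.58] w 0.0136 q [-0.38 -0.03  1.89  0.44  0.8  -2.37] pinch [ 0.6198 -0.0502  0.2399] z [ 0.565  0.103 -0.819]
```

Call:
carry_out(
  claw=[5, 5, 5, 5, 5, 5],
  offset=[
    [0, 0.0005, 0.0007],
    [0, 0.0005, 0.0007],
    [0, 0.0005, 0.0007],
    [0, 0.0004, 0.0006],
    [0, 0, 0],
    [0, 0, 0],
  ],
  dr=[
    [0, 0, 0],
    [0, 0, 0],
    [0, 0, 0],
    [0, 0, 0],
    [0, 0, 0],
    [0, 0, 0],
  ],
)

```text
time: 14.38
tcp_pos: [0.631, -0.0469, 0.2275]
tool_rot: [0.3, -0.088, 0.949, 0.026]
wrist_force: [0.3, -0.8, -1.1]
grip_width: 0.0139
gripper_force: 29.6
```

```bash
python3 - <<'E'
from go import *
favg(16)
plan([.62,-.047,.2466],10.4,55,.0)
E
```

```text
Favg [ 0.13 -0.96 -0.11] se [0.12 0.12 0.11]
t 15.1833 tcp [ 0.6307 -0.0465  0.2272] dpos [0.     0.0015 0.0039] rot [ 0.2  0.1 -0.2]
F [-0.35 -0.71  0.64] w 0.0137 q [-0.38 -0.04  1.89  0.44  0.8  -2.37] pinch [ 0.62   -0.0485  0.2427] z [ 0.565  0.102 -0.819]
```

Call:
carry_out(
  claw=[5, 5, 5, 5],
  offset=[
    [0, -0.0005, 0],
    [0, 0, 0],
    [0, 0, 0],
    [0, 0, 0],
  ],
  dr=[
    [0, 0, 0],
    [0, 0, 0],
    [0, 0, 0],
    [0, 0, 0],
  ],
)

```text
time: 15.52
tcp_pos: [0.6306, -0.0468, 0.227]
tool_rot: [0.3, -0.088, 0.95, 0.026]
wrist_force: [-0.1, -0.4, 0.2]
grip_width: 0.0137
gripper_force: 29.6
```

```bash
python3 - <<'E'
from go import *
favg(10)
E
```

```text
Favg [ 0.24 -0.45 -0.16] se [0.17 0.1  0.13]
```

Forces are near zero, so I open slowly.

Call:
carry_out(
  claw=[14, 15, 16, 17, 18, 20, 22, 25],
  offset=[
    [0, 0, 0],
    [0, 0, 0],
    [0, 0, 0],
    [0, 0, 0],
    [0, 0, 0],
    [0, 0, 0],
    [0, 0, 0],
    [0, 0, 0],
  ],
  dr=[
    [0, 0, 0],
    [0, 0, 0],
    [0, 0, 0],
    [0, 0, 0],
    [0, 0, 0],
    [0, 0, 0],
    [0, 0, 0],
    [0, 0, 0],
  ],
)

```text
time: 16.68
tcp_pos: [0.6307, -0.0469, 0.2271]
tool_rot: [0.3, -0.088, 0.95, 0.026]
wrist_force: [0.8, -0.5, -0.4]
grip_width: 0.0227
gripper_force: 0.0
```

Call:
carry_out(
  claw=[28, 32, 36, 40, 44, 46, 46, 46],
  offset=[
    [0, 0, 0],
    [0, 0, 0],
    [0, 0, 0],
    [0, 0, 0],
    [0, 0, 0],
    [-0.002, -0.0003, 0.003],
    [-0.004, -0.0007, 0.006],
    [-0.006, -0.001, 0.009],
  ],
  dr=[
    [0, 0, 0],
    [0, 0, 0],
    [0, 0, 0],
    [0, 0, 0],
    [0, 0, 0],
    [0, 0, 0],
    [0, 0, 0],
    [0, 0, 0],
  ],
)

```text
time: 17.35
tcp_pos: [0.6179, -0.0487, 0.2447]
tool_rot: [0.299, -0.088, 0.95, 0.027]
wrist_force: [-0.2, 0.5, -0.4]
grip_width: 0.0431
gripper_force: 0.0
```

Call:
carry_out(
  claw=[46, 46, 46, 46, 46, 46, 46, 46],
  offset=[
    [-0.009, -0.001, 0.008],
    [-0.01, -0.001, 0.007],
    [-0.012, -0.001, 0.005],
    [-0.012, -0.001, 0.005],
    [-0.012, -0.001, 0],
    [-0.012, -0.001, 0],
    [-0.012, -0.001, 0],
    [0, 0, 0],
  ],
  dr=[
    [0, 0, 0],
    [0, 0, 0],
    [0, 0, 0],
    [0, 0, 0],
    [0, 0, 0],
    [0, 0, 0],
    [0, 0, 0],
    [0, 0, 0],
  ],
)

```text
time: 18.02
tcp_pos: [0.5383, -0.0561, 0.2711]
tool_rot: [0.3, -0.088, 0.949, 0.025]
wrist_force: [-0.0, 0.3, -0.8]
grip_width: 0.0432
gripper_force: 0.0
```

```bash
python3 - <<'E'
from go import *
plan([.467,-.244,.027],-21,55,.1)
c=save('scene','s5');c=save('top','t5')
from ov import *
it=[((.620,-.049,-.28),STAND,(0,255,0)),((.620,-.049,-.28),stir(.2405),(0,0,255))]
A=draw('s5',[],300,140,40,60,9)[:,:];B=draw('s5',it,300,140,40,60,9)
A=draw('s5',[],302,140,33,75,8);B=draw('s5',it,302,140,33,75,8);C=draw('t5',it,285,145,33,75,8)
cv2.imwrite('pics/v5.png',np.hstack([A,B,C]))
E
```

```text
t 18.0167 tcp [ 0.5383 -0.0561  0.2711] dpos [-0.1147 -0.1712 -0.1778] rot [  0.3   0.1 -31.5]
F [-0.04  0.31 -0.79] w 0.0432 q [-0.5  -0.3   2.02  0.45  0.97 -2.43] pinch [ 0.5276 -0.0581  0.2867] z [ 0.566  0.101 -0.818]
```

View pics/v5.png

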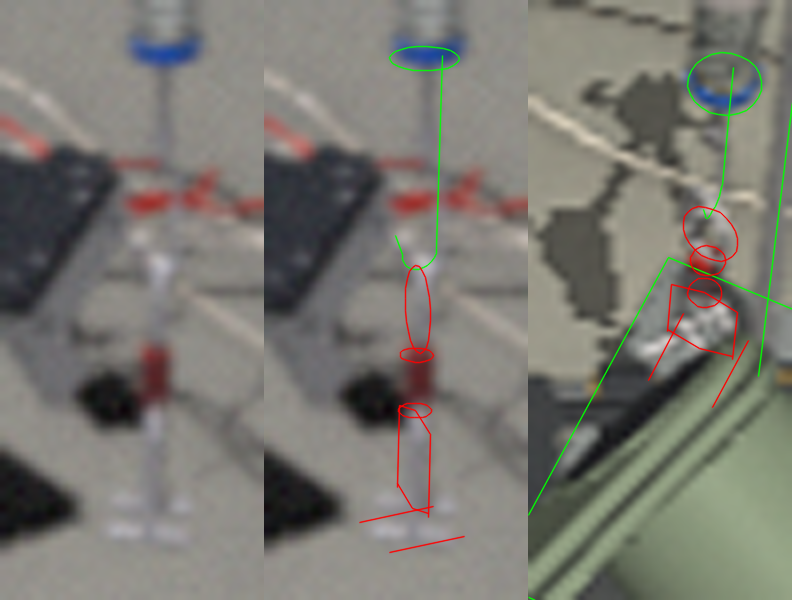

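The stirrup hangs free on the hook, with its eye at scene crop (160,265) and its red barrel at (155,375). Its runners lie almost level at rows 503 and 530, so it seems to have twisted about the vertical. I'll move clear and measure its yaw by differencing against the first image.

Call:
carry_out(
  claw=[46, 60, 70, 70, 70, 70, 70, 70],
  offset=[
    [-0.015, -0.003, 0],
    [-0.02, -0.006, 0],
    [-0.02, -0.015, 0],
    [-0.015, -0.025, 0],
    [-0.01, -0.028, 0],
    [-0.008, -0.028, 0],
    [-0.005, -0.025, 0],
    [0, -0.01, 0],
  ],
  dr=[
    [0, 0, 0],
    [0, 0, 0],
    [0, 0, 0],
    [0, 0, 0],
    [0, 0, 0],
    [0, 0, 0],
    [0, 0, 0],
    [0, 0, 0],
  ],
)

```text
time: 18.78
tcp_pos: [0.4552, -0.1905, 0.2775]
tool_rot: [0.293, -0.079, 0.952, 0.022]
wrist_force: [-0.3, -0.1, -0.3]
grip_width: 0.0658
gripper_force: 0.0
```

```bash
cat > yaw.py <<'E'
from ov import *
import sys
def fityaw(tag,zg,base=(.620,-.049),grip=True):
    sc=[]
    D={}
    for n,b in((f's{tag}','scene0'),(f't{tag}','top0')):
        d=np.abs(cv2.imread(f'pics/{n}.png').astype(float)-cv2.imread(f'pics/{b}.png')).max(2);D[n]=cv2.GaussianBlur(np.clip(d-12,0,60),(0,0),.7)
    def score(p,zg):
        s=[]
        for n in D:
            c=load(n);m=np.zeros((420*8,560*8),np.uint8)
            for P in stir(zg):
                q=((proj(c,W(p,P))+.5)*8).round().astype(int);cv2.polylines(m,[q[:,None]],False,255,11)
            m=cv2.resize(m,(560,420),interpolation=cv2.INTER_AREA).astype(float);m=cv2.GaussianBlur(m,(0,0),.7)
            ys,xs=np.nonzero(m>5);y0,y1,x0,x1=ys.min()-4,ys.max()+5,xs.min()-4,xs.max()+5
            A=D[n][135:225,285:345].ravel();B=m[135:225,285:345].ravel()
            s.append((A*B).sum()/np.sqrt((A*A).sum()*(B*B).sum()))
        return s
    best=[]
    for yw in np.radians(np.arange(-100,80,10)):
        r=[]
        for dx in np.arange(-.006,.007,.003):
            for dy in np.arange(-.006,.007,.003):
                for dz in(-.004,0,.004):
                    s=score((base[0]+dx,base[1]+dy,yw),zg+dz);r.append((s[0]+s[1],s[0],s[1],dx,dy,dz))
        r=max(r);print(round(np.degrees(yw)),np.round(r,3))
E
python3 - <<'E'
from go import *
plan([.467,-.244,.027],-21,55,.1)
T=load('top0')
for uv in((378,255),(340,292),(358,218),(388,213)): print(uv,atz(T,uv,.02).round(3))
save('scene','s6');save('top','t6')
from yaw import *
fityaw('6',.2405)
E
```

```text
t 18.7833 tcp [ 0.4552 -0.1905  0.2775] dpos [-0.0316 -0.0368 -0.1841] rot [  0.2  -0.8 -30.4]
F [-0.33 -0.14 -0.32] w 0.0658 q [-0.95 -0.34  2.03  0.57  1.22 -2.82] pinch [ 0.4446 -0.1922  0.2932] z [ 0.555  0.088 -0.827]
(378, 255) [ 0.488 -0.334  0.02 ]
(340, 292) [ 0.331 -0.218  0.02 ]
(358, 218) [ 0.619 -0.249  0.02 ]
(388, 213) [ 0.659 -0.356  0.02 ]
-100 [ 0.696  0.268  0.428 -0.003  0.006  0.004]
-90 [ 0.696  0.268  0.428 -0.006  0.003  0.004]
-80 [ 0.703  0.265  0.438 -0.003  0.003  0.004]
-70 [ 0.712  0.264  0.448 -0.003  0.003  0.004]
-60 [ 0.718  0.257  0.461 -0.003  0.003  0.004]
-50 [ 0.728  0.243  0.485 -0.003  0.     0.004]
-40 [ 0.736  0.242  0.494 -0.003  0.     0.004]
-30 [ 0.723  0.248  0.475 -0.003  0.     0.004]
-20 [ 0.714  0.259  0.455 -0.003  0.003  0.004]
-10 [ 0.702  0.261  0.441 -0.003  0.003  0.004]
0 [ 0.702  0.261  0.441 -0.003  0.006  0.004]
10 [ 0.696  0.262  0.434 -0.003  0.006  0.004]
20 [ 0.69   0.263  0.427 -0.003  0.006  0.004]
30 [ 0.693  0.27   0.423 -0.006  0.006  0.004]
40 [ 0.701  0.271  0.43  -0.006  0.006  0.004]
50 [ 0.714  0.271  0.442 -0.006  0.006  0.004]
60 [ 0.717  0.272  0.445 -0.006  0.006  0.004]
70 [ 0.704  0.273  0.431 -0.006  0.006  0.004]
```

```bash
cat > yaw2.py <<'E'
from ov import *
from itertools import product
def prep(n,b,roi):
    d=np.abs(cv2.imread(f'pics/{n}.png').astype(float)-cv2.imread(f'pics/{b}.png')).max(2)
    x0,x1,y0,y1=roi;return load(n),cv2.GaussianBlur(np.clip(d-12,0,60),(0,0),.6)[y0:y1,x0:x1],roi
def score(v,p,zg):
    c,A,(x0,x1,y0,y1)=v;k=6;m=np.zeros(((y1-y0)*k,(x1-x0)*k),np.uint8)
    for i,P in enumerate(stir(zg)):
        q=((proj(c,W(p,P))+.5-[x0,y0])*k).round().astype(int);cv2.polylines(m,[q[:,None]],False,255,8)
    q=((proj(c,W(p,np.array([[0,0,zg-.013],[0,0,zg+.013]])))+.5-[x0,y0])*k).round().astype(int);cv2.polylines(m,[q[:,None]],False,255,22)
    B=cv2.GaussianBlur(cv2.resize(m,(x1-x0,y1-y0),interpolation=cv2.INTER_AREA).astype(float),(0,0),.6)
    return (A*B).sum()/np.sqrt((A*A).sum()*(B*B).sum()+1e-9)
def run(vs,base,zg):
    for name,V in vs:
        print(name)
        for yd in range(-100,80,12):
            r=max((sum(score(v,(base[0]+dx,base[1]+dy,np.radians(yd)),zg+dz) for v in V)/len(V),dx,dy,dz) for dx,dy,dz in product((-.006,-.003,0,.003),(-.004,-.001,.002,.005),(-.003,0,.003)))
            print(yd,np.round(r,3),end=' | ')
        print()
E
python3 - <<'E'
from yaw2 import *
s=prep('s5','scene0',(313,335,170,212));t=prep('t6','top0',(292,322,165,200));s6=prep('s6','scene0',(305,335,170,212))
print((s6[1]>5).mean(),(t[1]>5).mean())
for y in range(170,212,2): print(''.join(' .:*#'[min(4,int(v/12))] for v in s6[1][y-170]),'|',''.join(' .:*#'[min(4,int(v/12))] for v in s[1][y-170]))
for y in range(0,35): print(''.join(' .:*#'[min(4,int(v/12))] for v in t[1][y]))
run((('s5',[s]),('t6',[t])),(.620,-.049),.2405)
E
```

```text
0.49444444444444446 0.25333333333333335
              .                | ..                    
                ..             |         ..            
               .::.            |        .::            
                ..             |         ..            
             .:::.             |                       
    ...:*::*######**:.         |                       
   ..  .::*####**#####:        |                       
.:**:.:****###########:        |       .*#*.           
*#####:......:::*####*.        |       .*##.           
######:.......:**##:...        |       .*#:            
######:..::::..*##:            |       .::.            
#######*.......:*:.            |        ::             
#########*:*###*:.             |         .             
##############*:..             |                       
.*###########:..               |                       
.  :*#######:...               |                       
 .:::..###*:. ..               |    ...                
  ..    ..:::...               |                       
         ........              |    ::..  ..        
[... 1521 characters left out ...]
003 -0.004  0.   ] | 20 [ 0.65   0.003  0.002 -0.003] | 32 [ 0.65   0.003  0.002 -0.003] | 44 [ 0.647  0.003  0.002 -0.003] | 56 [ 0.644  0.003  0.002 -0.003] | 68 [ 0.643  0.003  0.002 -0.003] | 
t6
-100 [0.579 0.003 0.005 0.   ] | -88 [0.581 0.    0.005 0.   ] | -76 [ 0.589  0.003  0.005 -0.003] | -64 [0.617 0.    0.002 0.   ] | -52 [ 0.666  0.003  0.002 -0.003] | -40 [0.682 0.    0.002 0.   ] | -28 [0.65  0.    0.002 0.   ] | -16 [ 0.604  0.003  0.005 -0.003] | -4 [0.595 0.    0.005 0.   ] | 8 [ 0.589 -0.003  0.005  0.003] | 20 [0.579 0.    0.005 0.   ] | 32 [0.58  0.    0.002 0.003] | 44 [ 0.589  0.     0.005 -0.003] | 56 [ 0.603  0.     0.005 -0.003] | 68 [ 0.593 -0.003  0.005  0.003] |
```

```bash
cat > wy.py <<'E'
from ov import *
from itertools import product
def prep(n,roi):
    x0,x1,y0,y1=roi;im=cv2.imread(f'pics/{n}.png').astype(float)[y0:y1,x0:x1]
    bg=np.median(im.reshape(-1,3),0);g=(im-bg);return load(n),g.mean(2),roi
S=prep('scene0',(317,335,259,275));T=prep('top0',(346,364,240,254))
for v in(S,T):
    print(v[1].round().astype(int))
def score(v,p):
    c,A,(x0,x1,y0,y1)=v;k=6;m=np.zeros(((y1-y0)*k,(x1-x0)*k),np.uint8)
    q=((proj(c,W(p,WT[2]))+.5-[x0,y0])*k).round().astype(int);cv2.polylines(m,[q[:,None]],False,255,11)
    B=cv2.resize(m,(x1-x0,y1-y0),interpolation=cv2.INTER_AREA).astype(float);B=cv2.GaussianBlur(B,(0,0),.5);A=np.abs(A)
    A=A-A.mean();B=B-B.mean();return (A*B).sum()/np.sqrt((A*A).sum()*(B*B).sum()+1e-9)
for nm,V in(('s',[S]),('t',[T]),('st',[S,T])):
    print(nm)
    for yd in range(-180,180,15):
        r=max((sum(score(v,(.467+dx,-.244+dy,np.radians(yd))) for v in V)/len(V),dx,dy) for dx,dy in product((-.003,0,.003),(-.003,0,.003)))
        print(yd,np.round(r,3),end=' | ')
    print()
E
python3 wy.py
```

```text
[[  4   6   4   3   1   4   7   2   1   2   3   5   5   4   3   2   3   6]
 [  3   1   7   0   3   3   0   1   3   7   6   3   2   3   3   6   3   0]
 [  1   2   5   3   4   2   0   4   1   6   0   4   1   1   4   2   3   1]
 [  4   4   1   4   4   4   6   2   3   4   6  -1   4   2   1   2   2   3]
 [  2   3   0   4   0   0   2   0  -1   0   2   3   2   1   1  -1  -1   2]
 [  1  -1   3   2   0   2   3   2   6   7   4   0   0   0   1  -3   4   0]
 [  1   1   1   2   3   1   5  13  18   8  -2  -7  -2   3   2   3   1   2]
 [ -2   0  -1   2   2   2  17  33  27   3 -14  -8  -1   1  -1   1   2   1]
 [  5   1  -5   4   4   3  21  32  11 -11 -26 -16  -7  -3  -1  -1  -1  -1]
 [  3   0   4   1   3   2  15  10  -5 -15 -28 -22  -8  -1  -3  -6  -7  -6]
 [  0  -2   1  -4   0   0  -1  -2  -4 -15 -27 -21  -8  -3  -4  -9  -9  -6]
 [ -5  -2  -4  -6  -8  -1 -10 -11  -7  -9 -17 -17 -12  -4  -7  -7  -5  -5]
 [ -4  -6  -9  -9 -11 -10 -13 -16 -11 -10  -8  -8  -7 -10  -8  -7  -2  -2]
 [ -8  -7  -9  -9 -11 -10 -16 -16 -14 -12  -5  -5  -6  -4   1  -1  -3  -3]
 [ -8  -8  -7  -9  -9  -9 -15 -18 -10  -7  -5  -5 
[... 2422 characters left out ...]
50 [ 0.318 -0.003  0.003] | 165 [ 0.325 -0.003  0.003] | 
st
-180 [0.413 0.    0.003] | -165 [ 0.404 -0.003  0.   ] | -150 [ 0.393 -0.003  0.003] | -135 [ 0.396 -0.003  0.003] | -120 [0.405 0.    0.003] | -105 [0.466 0.003 0.003] | -90 [0.492 0.003 0.003] | -75 [0.47  0.003 0.   ] | -60 [0.451 0.    0.   ] | -45 [0.452 0.    0.   ] | -30 [0.449 0.    0.   ] | -15 [0.462 0.    0.003] | 0 [0.456 0.    0.003] | 15 [0.427 0.    0.003] | 30 [0.349 0.    0.003] | 45 [ 0.307 -0.003  0.003] | 60 [0.305 0.003 0.003] | 75 [0.338 0.003 0.003] | 90 [0.35 0.   0.  ] | 105 [0.351 0.    0.   ] | 120 [ 0.371 -0.003  0.   ] | 135 [ 0.387 -0.003  0.   ] | 150 [ 0.407 -0.003  0.003] | 165 [0.426 0.    0.003] |
```

Call:
carry_out(
  claw=[70, 70, 70, 70, 70, 70, 70, 70],
  offset=[
    [0, 0, 0],
    [0, 0, 0],
    [0, 0, 0],
    [0, 0, 0],
    [0, 0, 0],
    [0, 0, 0],
    [0, 0, 0],
    [0, 0, 0],
  ],
  dr=[
    [3.9, 0.6, -5.8],
    [3.9, 0.6, -5.8],
    [3.9, 0.6, -5.8],
    [3.9, 0.6, -5.8],
    [3.9, 0.6, -5.8],
    [3.9, 0.6, -5.8],
    [3.9, 0.6, -5.8],
    [3.9, 0.6, -5.8],
  ],
)

```text
time: 19.55
tcp_pos: [0.4553, -0.1851, 0.2759]
tool_rot: [0.25, 0.378, 0.877, 0.161]
wrist_force: [-0.5, -0.0, -0.8]
grip_width: 0.066
gripper_force: 0.0
```

Call:
carry_out(
  claw=[70, 70, 70, 70, 70, 70, 70, 70],
  offset=[
    [0, 0, 0],
    [0, 0, 0],
    [0, 0, 0],
    [0, 0, 0],
    [0, 0, 0],
    [0, 0, 0],
    [0, 0, 0],
    [0, 0, 0],
  ],
  dr=[
    [3.9, 0.6, -5.8],
    [3.9, 0.6, -5.8],
    [3.9, 0.6, -5.8],
    [3.9, 0.6, -5.8],
    [3.9, 0.6, -5.8],
    [3.9, 0.6, -5.8],
    [3.9, 0.6, -5.8],
    [3.9, 0.6, -5.8],
  ],
)

```text
time: 20.22
tcp_pos: [0.4552, -0.1851, 0.2759]
tool_rot: [0.148, 0.746, 0.596, 0.258]
wrist_force: [-0.0, 0.5, -0.1]
grip_width: 0.0662
gripper_force: 0.0
```

Call:
carry_out(
  claw=[70, 70, 70, 70, 70, 70, 70, 70],
  offset=[
    [0, 0, 0],
    [0, 0, 0],
    [0, 0, 0],
    [0, 0, 0],
    [0, 0, 0],
    [0, 0, 0],
    [0, 0, 0],
    [0, 0, 0],
  ],
  dr=[
    [3.9, 0.6, -5.8],
    [3.9, 0.6, -5.8],
    [3.9, 0.6, -5.8],
    [3.9, 0.6, -5.8],
    [3.9, 0.6, -5.8],
    [3.9, 0.6, -5.8],
    [3.9, 0.6, -5.8],
    [3.9, 0.6, -5.8],
  ],
)

```text
time: 20.88
tcp_pos: [0.4553, -0.1851, 0.2759]
tool_rot: [0.011, 0.939, 0.174, 0.295]
wrist_force: [0.5, -0.3, 0.0]
grip_width: 0.0659
gripper_force: 0.0
```

```bash
python3 - <<'E'
from go import *
plan([.467,-.244,.027],30,57,.11,-1)
E
```

```text
t 20.8833 tcp [ 0.4553 -0.1851  0.2759] dpos [-0.0312 -0.0837 -0.1726] rot [ 6.2  3.6 11.1]
F [ 0.47 -0.34  0.04] w 0.0659 q [-0.93 -0.35  2.04  0.56  1.2   0.13] pinch [ 0.4447 -0.1866  0.2916] z [ 0.558  0.082 -0.826]
```

```bash
python3 - <<'E'
from go import *
plan([.467,-.244,.027],12,57,.09,-1)
E
```

```text
t 20.8833 tcp [ 0.4553 -0.1851  0.2759] dpos [-0.0261 -0.067  -0.1894] rot [ 6.7  2.6 -6.9]
F [ 0.47 -0.34  0.04] w 0.0659 q [-0.93 -0.35  2.04  0.56  1.2   0.13] pinch [ 0.4447 -0.1866  0.2916] z [ 0.558  0.082 -0.826]
```

Call:
carry_out(
  claw=[70, 70, 70, 70, 70, 70, 70, 70],
  offset=[
    [-0.005, -0.013, -0.005],
    [-0.005, -0.014, -0.01],
    [-0.005, -0.014, -0.02],
    [-0.005, -0.014, -0.025],
    [-0.005, -0.012, -0.025],
    [-0.001, 0, -0.025],
    [0, 0, -0.025],
    [0, 0, -0.025],
  ],
  dr=[
    [1, 0.4, -1],
    [1, 0.4, -1],
    [1, 0.4, -1],
    [1, 0.4, -1],
    [1, 0.4, -1],
    [1, 0.4, -1],
    [0.7, 0.2, -0.9],
    [0, 0, 0],
  ],
)

```text
time: 21.55
tcp_pos: [0.4295, -0.2529, 0.1152]
tool_rot: [-0.029, 0.953, 0.102, 0.282]
wrist_force: [0.1, 1.0, 0.2]
grip_width: 0.0661
gripper_force: 0.0
```

Call:
carry_out(
  claw=[70, 70, 70, 70],
  offset=[
    [0, 0, -0.018],
    [0, 0, -0.011],
    [0, 0, 0],
    [0, 0, 0],
  ],
  dr=[
    [0, 0, 0],
    [0, 0, 0],
    [0, 0, 0],
    [0, 0, 0],
  ],
)

```text
time: 21.88
tcp_pos: [0.4293, -0.2531, 0.0872]
tool_rot: [-0.029, 0.953, 0.102, 0.282]
wrist_force: [-0.3, -0.7, 0.5]
grip_width: 0.0662
gripper_force: 0.0
```

```bash
python3 - <<'E'
from go import *
plan([.467,-.244,.027],12,57,0,-1)
E
```

```text
t 21.8833 tcp [ 0.4293 -0.2531  0.0872] dpos [ 0.0478  0.0113 -0.0762] rot [ 0.1 -0.  -0.2]
F [-0.32 -0.72  0.45] w 0.0662 q [-1.09  0.04  2.14  0.71  0.93 -0.17] pinch [ 0.4192 -0.2553  0.1032] z [ 0.532  0.113 -0.839]
```

Call:
carry_out(
  claw=[70, 70, 70, 70, 70, 70, 70, 70],
  offset=[
    [0.007, 0.0016, -0.011],
    [0.007, 0.0016, -0.011],
    [0.007, 0.0016, -0.011],
    [0.007, 0.0016, -0.011],
    [0.007, 0.0016, -0.011],
    [0.007, 0.0016, -0.011],
    [0.0058, 0.0017, -0.008],
    [0, 0, 0],
  ],
  dr=[
    [0, 0, 0],
    [0, 0, 0],
    [0, 0, 0],
    [0, 0, 0],
    [0, 0, 0],
    [0, 0, 0],
    [0, 0, 0],
    [0, 0, 0],
  ],
)

```text
time: 22.55
tcp_pos: [0.4777, -0.2424, 0.0133]
tool_rot: [-0.029, 0.953, 0.102, 0.282]
wrist_force: [-0.6, 0.5, -0.4]
grip_width: 0.0663
gripper_force: 0.0
```

Call:
carry_out(
  claw=[60, 54, 50, 46, 43, 40, 37, 34],
  offset=[
    [0, 0, 0],
    [0, 0, 0],
    [0, 0, 0],
    [0, 0, 0],
    [0, 0, 0],
    [0, 0, 0],
    [0, 0, 0],
    [0, 0, 0],
  ],
  dr=[
    [0, 0, 0],
    [0, 0, 0],
    [0, 0, 0],
    [0, 0, 0],
    [0, 0, 0],
    [0, 0, 0],
    [0, 0, 0],
    [0, 0, 0],
  ],
)

```text
time: 23.22
tcp_pos: [0.4765, -0.2417, 0.0135]
tool_rot: [-0.03, 0.953, 0.101, 0.282]
wrist_force: [-3.3, 3.7, 7.3]
grip_width: 0.0391
gripper_force: 30.0
```

```bash
python3 - <<'E'
from go import *
plan([.467,-.244,.027],12,57,0,-1)
E
```

```text
t 23.2167 tcp [ 0.4765 -0.2417  0.0135] dpos [ 0.0006 -0.0002 -0.0025] rot [ 0.1  0.  -0.1]
F [-3.26  3.69  7.33] w 0.0391 q [-0.97  0.26  2.11  0.85  0.73 -0.26] pinch [ 0.4664 -0.2438  0.0295] z [ 0.533  0.114 -0.839]
```

Call:
carry_out(
  claw=[34, 34, 34, 34, 34, 34, 34, 34],
  offset=[
    [0, 0, 0.005],
    [0, 0, 0.012],
    [0, 0, 0.016],
    [0, 0, 0.018],
    [0, 0, 0.018],
    [0, 0, 0.018],
    [0, 0, 0.016],
    [0, 0.01, 0.005],
  ],
  dr=[
    [0, 0, 0],
    [0, 0, 0],
    [0, 0, 0],
    [0, 0, 0],
    [0, 0, 0],
    [0, 0, 0],
    [0, 0, -2],
    [0, 0, -2],
  ],
)

```text
time: 23.88
tcp_pos: [0.4781, -0.2374, 0.1248]
tool_rot: [-0.014, 0.956, 0.066, 0.285]
wrist_force: [0.5, -0.2, -2.8]
grip_width: 0.0395
gripper_force: 30.0
```

Call:
carry_out(
  claw=[34, 34, 34, 34, 34, 34, 34, 34],
  offset=[
    [0.004, 0.018, 0],
    [0.006, 0.022, 0],
    [0.007, 0.024, 0],
    [0.007, 0.024, 0],
    [0.007, 0.024, 0],
    [0.007, 0.024, 0],
    [0.007, 0.024, 0],
    [0.004, 0.015, 0],
  ],
  dr=[
    [0, 0, -3],
    [0, 0, -4],
    [0, 0, -4],
    [0, 0, -4],
    [0, 0, -4],
    [0, 0, -4],
    [0, 0, -3],
    [0, 0, 0],
  ],
)

```text
time: 24.55
tcp_pos: [0.516, -0.0848, 0.1191]
tool_rot: [0.035, 0.954, -0.114, 0.276]
wrist_force: [-0.2, 0.8, -2.1]
grip_width: 0.0391
gripper_force: 30.0
```

```bash
python3 - <<'E'
from go import *
save('scene','s7');save('top','t7')
favg(14)
plan([.589,-.017,.1376],-18,57,0,-1)
from ov import *
from itertools import product
def prep(n,b,roi):
    d=np.abs(cv2.imread(f'pics/{n}.png').astype(float)-cv2.imread(f'pics/{b}.png')).max(2)
    x0,x1,y0,y1=roi;return load(b),np.clip(d-10,0,60)[y0:y1,x0:x1],roi
S=prep('s7','scene0',(317,335,259,278));T=prep('t7','top0',(346,364,240,256))
def score(v,p):
    c,A,(x0,x1,y0,y1)=v;k=6;m=np.zeros(((y1-y0)*k,(x1-x0)*k),np.uint8)
    q=((proj(c,W(p,WT[2]))+.5-[x0,y0])*k).round().astype(int);cv2.polylines(m,[q[:,None]],False,255,11)
    B=cv2.GaussianBlur(cv2.resize(m,(x1-x0,y1-y0),interpolation=cv2.INTER_AREA).astype(float),(0,0),.5)
    for P in WT[:2]:
        q=(proj(c,W(p,P))-[x0,y0]).round().astype(int)
    h=cv2.convexHull((proj(c,np.vstack([W(p,P) for P in WT[:2]]))-[x0,y0]).round().astype(np.int32));mk=np.ones_like(A,np.uint8);cv2.fillPoly(mk,[h],0);mk=cv2.erode(mk,np.ones((2,2)),borderValue=1)>0
    A=A[mk];B=B[mk];return (A*B).sum()/np.sqrt((A*A).sum()*(B*B).sum()+1e-9)
for v in(S,T):
    for r in v[1]: print(''.join(' .:*#'[min(4,int(x/10))] for x in r))
for nm,V in(('s',[S]),('t',[T]),('st',[S,T])):
    print(nm)
    for yd in range(-180,180,12):
        r=max((sum(score(v,(.467+dx,-.244+dy,np.radians(yd))) for v in V)/len(V),dx,dy) for dx,dy in product((-.003,0,.003),(-.003,0,.003)))
        print(yd,np.round(r,3),end=' | ')
    print()
E
```

```text
Favg [ 0.06 -0.04 -2.25] se [0.16 0.14 0.09]
t 25.35 tcp [ 0.5161 -0.0864  0.1192] dpos [0.0828 0.0662 0.0025] rot [ 0.  -0.7 -4.2]
F [ 0.11  0.61 -2.15] w 0.0394 q [-0.38 -0.13  2.21  0.14  0.51  1.33] pinch [ 0.5062 -0.084   0.1352] z [ 0.518 -0.131 -0.845]
                  
                  
                  
                  
                  
                  
                  
       .. .       
      .: .:.      
         .*:      
         .:.      
                  
                  
                  
                  
      ..          
      ..          
      ..          
    .:*::::.      
                  
                  
                  
                  
                  
                  
        .         
        .*.       
  *.     #.       
  *.     :        
 *##*###**        
 *######  .       
######## *#*      
########:###:     
#######*.####     
#######**###*     
s
-180 [0.598 0.003 0.003] | -168 [0.58  0.003 0.003] | -156 [0.531 0.003 0.   ] | -144 [ 0.512  0.003 -0.003] | -132 [ 0.477  0.003 -0.003] | -120 [ 0.505  0.003 -0.003] | -1
[... 1494 characters left out ...]
3] | -144 [0.411 0.    0.003] | -132 [0.357 0.    0.003] | -120 [0.453 0.003 0.003] | -108 [0.523 0.003 0.003] | -96 [0.589 0.003 0.003] | -84 [0.565 0.003 0.003] | -72 [0.546 0.    0.003] | -60 [0.55  0.    0.003] | -48 [0.532 0.003 0.003] | -36 [0.542 0.    0.003] | -24 [0.63  0.    0.003] | -12 [0.661 0.    0.003] | 0 [0.635 0.    0.003] | 12 [0.604 0.003 0.003] | 24 [0.509 0.003 0.003] | 36 [0.443 0.003 0.003] | 48 [0.35  0.003 0.   ] | 60 [0.451 0.003 0.003] | 72 [0.494 0.003 0.003] | 84 [0.566 0.003 0.003] | 96 [0.534 0.003 0.003] | 108 [0.537 0.    0.003] | 120 [0.551 0.    0.003] | 132 [0.522 0.003 0.003] | 144 [0.531 0.    0.003] | 156 [0.618 0.    0.003] | 168 [0.631 0.    0.003] |
```

Call:
carry_out(
  claw=[34, 34, 34, 34, 34, 34, 34, 34],
  offset=[
    [0.006, 0.01, 0.001],
    [0.01, 0.012, 0.001],
    [0.012, 0.012, 0.001],
    [0.015, 0.012, 0],
    [0.015, 0.01, 0],
    [0.015, 0.007, 0],
    [0.01, 0.003, 0],
    [0, 0, 0],
  ],
  dr=[
    [0, 0, -0.6],
    [0, 0, -0.6],
    [0, 0, -0.6],
    [0, 0, -0.6],
    [0, 0, -0.6],
    [0, 0, -0.6],
    [0, 0, -0.6],
    [0, 0, 0],
  ],
)

```text
time: 26.02
tcp_pos: [0.6015, -0.0192, 0.123]
tool_rot: [0.045, 0.949, -0.148, 0.276]
wrist_force: [0.2, 0.2, -2.3]
grip_width: 0.0393
gripper_force: 30.0
```

```bash
python3 - <<'E'
from go import *
save('scene','s8');save('top','t8')
plan([.589,-.017,.1376],-18,57,0,-1)
from ov import *
Wt=[P+[0,0,.1306-.0225] for P in WT]
it=[((.622,-.047,-.733),stir(.2406),(0,0,255)),((.589,-.017,-.70),Wt,(255,0,0))]
A=draw('s8',[],295,165,40,60,8);B=draw('s8',it,295,165,40,60,8);C=draw('t8',it,280,165,20,60,8);C=draw('t8',it,285,170,40,60,4)
C2=draw('t8',[],285,170,40,60,4)
cv2.imwrite('pics/v8.png',np.hstack([A,B,np.vstack([C,C2])]))
E
```

```text
t 26.1167 tcp [ 0.5988 -0.0199  0.1217] dpos [ 0.     -0.0003 -0.    ] rot [ 0.  -0.8 -0.1]
F [-0.41 -0.22 -1.97] w 0.0391 q [-0.12  0.06  2.02 -0.22  0.52  1.93] pinch [ 0.5892 -0.0167  0.1378] z [ 0.507 -0.167 -0.846]
```

View pics/v8.png

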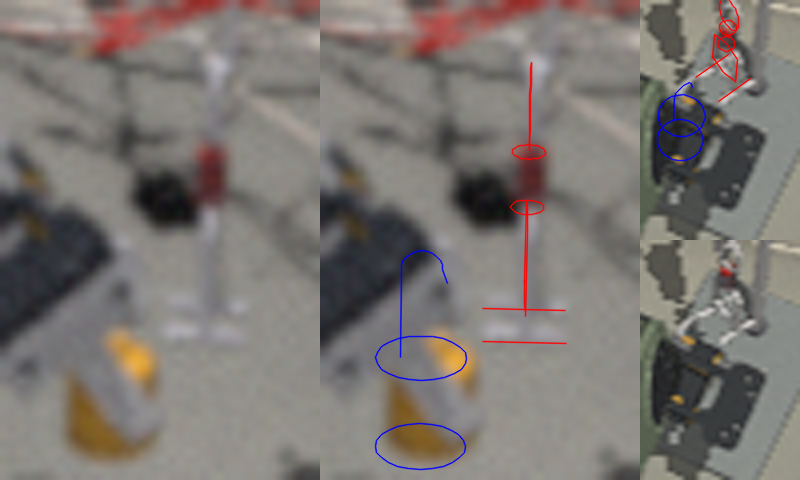

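The weight and stirrup are both clear in the scene view: barrel at crop (210,172), runners at rows 302 and 328, and weight body at (112,400). The weight sits about 3 mm further along the insertion line than the pose predicts, and the yaws agree. Now I raise it a little and pass the hook tip through the window.

Call:
carry_out(
  claw=[34, 34, 34, 34, 34, 34, 34, 34],
  offset=[
    [0, 0, 0.002],
    [0.003, -0.0026, 0.002],
    [0.0037, -0.0033, 0],
    [0.0037, -0.0033, 0],
    [0.0037, -0.0033, 0],
    [0.0037, -0.0033, 0],
    [0.0037, -0.0033, 0],
    [0.003, -0.0027, 0],
  ],
  dr=[
    [0, 0, 0],
    [0, 0, 0],
    [0, 0, 0],
    [0, 0, 0],
    [0, 0, 0],
    [0, 0, 0],
    [0, 0, 0],
    [0, 0, 0],
  ],
)

```text
time: 26.78
tcp_pos: [0.6241, -0.0426, 0.1261]
tool_rot: [0.045, 0.949, -0.149, 0.275]
wrist_force: [-0.3, -0.8, -2.0]
grip_width: 0.0396
gripper_force: 30.0
```

Call:
carry_out(
  claw=[34, 34, 34, 34, 34, 34, 34, 34],
  offset=[
    [0.0015, -0.0013, 0],
    [0.0015, -0.0013, 0],
    [0.0015, -0.0013, 0],
    [0.0015, -0.0013, 0],
    [0.0015, -0.0014, 0],
    [0.0007, -0.0007, 0],
    [0, 0, 0],
    [0, 0, 0],
  ],
  dr=[
    [0, 0, 0],
    [0, 0, 0],
    [0, 0, 0],
    [0, 0, 0],
    [0, 0, 0],
    [0, 0, 0],
    [0, 0, 0],
    [0, 0, 0],
  ],
)

```text
time: 27.45
tcp_pos: [0.6317, -0.0493, 0.1261]
tool_rot: [0.045, 0.949, -0.149, 0.274]
wrist_force: [0.0, -0.4, -2.9]
grip_width: 0.0392
gripper_force: 30.0
```

```bash
cat > chk.py <<'E'
from go import *
from ref import *
def chk(tag):
    s=save('scene','s'+tag);t=save('top','t'+tag)
    # red barrel rows/cols: use redness
    im=s['color'].astype(float);r=im[...,0]-(im[...,1]+im[...,2])/2
    w=np.clip(r[172:200,312:330]-15,0,None);y,x=np.mgrid[172:200,312:330];print('red scene',((x*w).sum()/w.sum()).round(2),((y*w).sum()/w.sum()).round(2),w.sum().round())
    d=np.abs(cv2.imread(f'pics/s{tag}.png').astype(float)-cv2.imread('pics/scene0.png')).max(2)[165:225,305:340]
    for rr in d[::1]: print(''.join(' .:*#'[min(4,int(x/14))] for x in rr))
E
python3 - <<'E'
from chk import *
favg(10);plan([.622,-.047,.1376],-18,57,0,-1)
c=load('s8')
im=c['color'].astype(float);r=im[...,0]-(im[...,1]+im[...,2])/2
w=np.clip(r[172:200,312:330]-15,0,None);y,x=np.mgrid[172:200,312:330];print('before',((x*w).sum()/w.sum()).round(2),((y*w).sum()/w.sum()).round(2),w.sum())
chk('9')
E
```

```text
Favg [-0.01  0.06 -2.32] se [0.16 0.13 0.13]
t 27.95 tcp [ 0.6318 -0.0493  0.1262] dpos [ 0.     -0.0009 -0.0045] rot [ 0.  -0.7 -0.1]
F [ 0.14  0.37 -2.74] w 0.0391 q [-0.17  0.12  1.94 -0.16  0.52  1.83] pinch [ 0.6222 -0.0461  0.1422] z [ 0.507 -0.168 -0.845]
before 320.81 185.71 616.5
red scene 320.66 185.91 674.0
                                   
                                   
                 .                 
             ..                    
             .:.             .     
             ...                   
                .                  
:               .. . .    .        
*              .**:.               
#.             .**                 
#.             :#*                 
#.             .::                 
*                                  
.                                  
                       .           
 ..      .     .                   
 ::.           .          .        
.:*:            .                  
 ::. ..       .:#:.                
* ...         :###:                
#: . ...      :###:                
##.. .:       .*##:     
[... 591 characters left out ...]
#*::###:  ...:..:               
::::. :*#:.  ....                  
::. ::::...  ....           .      
 .:##*:........:  ...              
.*###:.... ....:: ..           .   
.*##*:.........::***:              
  .:::*::........:###:  .        . 
   .:*#*..... ... *##:     .       
    .:::...:..... .##:             
     ::.  :#*..... :#:             
     ..   :##:...   :.       .     
          :###. ..                 
          :###: ..  . .            
          *####...  .              
         .*#####:..            .   
         .*######:               . 
          *######*..:.  .          
          .########*:              
   .       .:#####*:.              
       .     .::::.
```

Call:
carry_out(
  claw=[34, 34, 34, 34, 34, 34, 34, 34],
  offset=[
    [0, 0, -0.0015],
    [0, 0, -0.0015],
    [0, 0, -0.0015],
    [0, 0, -0.0015],
    [0, 0, -0.0015],
    [0, 0, -0.0015],
    [0, 0, -0.0015],
    [0, 0, -0.0015],
  ],
  dr=[
    [0, 0, 0],
    [0, 0, 0],
    [0, 0, 0],
    [0, 0, 0],
    [0, 0, 0],
    [0, 0, 0],
    [0, 0, 0],
    [0, 0, 0],
  ],
)

```text
time: 28.72
tcp_pos: [0.6318, -0.0493, 0.1139]
tool_rot: [0.045, 0.949, -0.149, 0.274]
wrist_force: [-0.0, 0.4, -2.2]
grip_width: 0.0392
gripper_force: 30.0
```

Call:
carry_out(
  claw=[34, 34, 34, 34, 34, 34, 34, 34],
  offset=[
    [0, 0, -0.0015],
    [0, 0, -0.0015],
    [0, 0, -0.0015],
    [0, 0, -0.0015],
    [0, 0, -0.0015],
    [0, 0, -0.0015],
    [0, 0, -0.0015],
    [0, 0, -0.0015],
  ],
  dr=[
    [0, 0, 0],
    [0, 0, 0],
    [0, 0, 0],
    [0, 0, 0],
    [0, 0, 0],
    [0, 0, 0],
    [0, 0, 0],
    [0, 0, 0],
  ],
)

```text
time: 29.38
tcp_pos: [0.6319, -0.0493, 0.1022]
tool_rot: [0.045, 0.949, -0.149, 0.275]
wrist_force: [0.8, 0.2, -1.9]
grip_width: 0.0393
gripper_force: 30.0
```

```bash
sed -i 's/^    for rr in d.*$/    if 0: pass/' chk.py; python3 - <<'E'
from chk import *
favg(10);plan([.622,-.047,.1376],-18,57,0,-1);chk('10')
E
```

```text
Favg [-0.2  -0.2  -2.17] se [0.19 0.11 0.19]
t 29.8833 tcp [ 0.6319 -0.0493  0.1023] dpos [-0.     -0.0009  0.0194] rot [ 0.  -0.7 -0.1]
F [ 0.32 -0.35 -1.28] w 0.0392 q [-0.17  0.16  1.96 -0.18  0.47  1.85] pinch [ 0.6222 -0.0461  0.1184] z [ 0.508 -0.168 -0.845]
red scene 320.45 186.77 476.0
```

Call:
carry_out(
  claw=[34, 34, 34, 34, 34, 34, 34, 34],
  offset=[
    [0, 0, -0.0015],
    [0, 0, -0.0015],
    [0, 0, -0.0015],
    [0, 0, -0.0015],
    [0, 0, -0.0015],
    [0, 0, -0.0015],
    [0, 0, -0.0015],
    [0, 0, -0.0005],
  ],
  dr=[
    [0, 0, 0],
    [0, 0, 0],
    [0, 0, 0],
    [0, 0, 0],
    [0, 0, 0],
    [0, 0, 0],
    [0, 0, 0],
    [0, 0, 0],
  ],
)

```text
time: 30.65
tcp_pos: [0.6319, -0.0493, 0.0911]
tool_rot: [0.045, 0.949, -0.149, 0.275]
wrist_force: [-0.0, -0.7, 0.3]
grip_width: 0.0393
gripper_force: 30.0
```

```bash
python3 - <<'E'
from chk import *
favg(12);plan([.622,-.047,.1376],-18,57,0,-1);chk('11')
E
```

```text
Favg [ 0.07  0.04 -0.33] se [0.11 0.18 0.13]
t 31.25 tcp [ 0.6319 -0.0493  0.0913] dpos [-0.     -0.0009  0.0304] rot [ 0.  -0.7 -0.1]
F [ 0.02 -0.64  0.03] w 0.0393 q [-0.17  0.18  1.96 -0.18  0.44  1.86] pinch [ 0.6222 -0.0461  0.1073] z [ 0.508 -0.168 -0.845]
red scene 320.33 189.9 678.0
```

Call:
carry_out(
  claw=[34, 34, 34, 34, 34, 34],
  offset=[
    [0, 0, -0.0007],
    [0, 0, -0.0007],
    [0, 0, -0.0006],
    [0, 0, 0],
    [0, 0, 0],
    [0, 0, 0],
  ],
  dr=[
    [0, 0, 0],
    [0, 0, 0],
    [0, 0, 0],
    [0, 0, 0],
    [0, 0, 0],
    [0, 0, 0],
  ],
)

```text
time: 31.85
tcp_pos: [0.6318, -0.0493, 0.0891]
tool_rot: [0.045, 0.949, -0.149, 0.275]
wrist_force: [0.5, 0.2, -0.9]
grip_width: 0.0392
gripper_force: 30.0
```

```bash
python3 - <<'E'
from chk import *
favg(30);plan([.622,-.047,.1376],-18,57,0,-1);chk('12')
E
```

```text
Favg [-0.15 -0.01 -0.21] se [0.09 0.09 0.09]
t 33.35 tcp [ 0.6318 -0.0493  0.0892] dpos [ 0.     -0.0009  0.0325] rot [ 0.  -0.7 -0.1]
F [-0.54 -0.46  0.4 ] w 0.0391 q [-0.17  0.18  1.96 -0.19  0.44  1.86] pinch [ 0.6222 -0.0461  0.1052] z [ 0.507 -0.168 -0.845]
red scene 320.34 189.87 598.0
```

Call:
carry_out(
  claw=[34, 34, 34, 40, 42, 43, 44, 45],
  offset=[
    [0, 0, -0.0005],
    [0, 0, -0.0004],
    [0, 0, 0],
    [0, 0, 0],
    [0, 0, 0],
    [0, 0, 0],
    [0, 0, 0],
    [0, 0, 0],
  ],
  dr=[
    [0, 0, 0],
    [0, 0, 0],
    [0, 0, 0],
    [0, 0, 0],
    [0, 0, 0],
    [0, 0, 0],
    [0, 0, 0],
    [0, 0, 0],
  ],
)

```text
time: 34.12
tcp_pos: [0.6318, -0.0493, 0.0883]
tool_rot: [0.045, 0.949, -0.149, 0.275]
wrist_force: [-0.2, -0.1, -1.2]
grip_width: 0.0425
gripper_force: 0.0
```

Call:
carry_out(
  claw=[46, 47, 49, 52, 56, 60, 65, 70],
  offset=[
    [0, 0, 0],
    [0, 0, 0],
    [0, 0, 0],
    [0, 0, 0],
    [0, 0, 0],
    [0, 0, 0],
    [0, 0, 0],
    [0, 0, 0],
  ],
  dr=[
    [0, 0, 0],
    [0, 0, 0],
    [0, 0, 0],
    [0, 0, 0],
    [0, 0, 0],
    [0, 0, 0],
    [0, 0, 0],
    [0, 0, 0],
  ],
)

```text
time: 34.78
tcp_pos: [0.6318, -0.0493, 0.0883]
tool_rot: [0.045, 0.949, -0.149, 0.275]
wrist_force: [0.4, 0.5, -0.3]
grip_width: 0.0646
gripper_force: 0.0
```

```bash
python3 - <<'E'
from chk import *
favg(12);plan([.622,-.047,.1376],-18,57,0,-1);chk('13')
E
```

```text
Favg [-0.02  0.33  0.12] se [0.12 0.13 0.12]
t 35.3833 tcp [ 0.6318 -0.0493  0.0882] dpos [ 0.     -0.0009  0.0334] rot [ 0.  -0.7 -0.1]
F [0.24 0.01 0.15] w 0.0659 q [-0.17  0.19  1.97 -0.19  0.44  1.86] pinch [ 0.6222 -0.0461  0.1043] z [ 0.507 -0.168 -0.845]
red scene 320.84 189.92 686.0
```

Call:
carry_out(
  claw=[70, 70, 70, 70, 70, 70, 70, 70],
  offset=[
    [-0.003, 0.001, 0],
    [-0.006, 0.002, 0],
    [-0.009, 0.003, 0],
    [-0.011, 0.0037, 0],
    [-0.011, 0.0037, 0],
    [-0.011, 0.0037, 0],
    [-0.011, 0.0037, 0],
    [-0.011, 0.0037, 0],
  ],
  dr=[
    [0, 0, 0],
    [0, 0, 0],
    [0, 0, 0],
    [0, 0, 0],
    [0, 0, 0],
    [0, 0, 0],
    [0, 0, 0],
    [0, 0, 0],
  ],
)

```text
time: 36.15
tcp_pos: [0.5574, -0.0244, 0.0881]
tool_rot: [0.045, 0.949, -0.149, 0.274]
wrist_force: [-0.2, -0.3, 0.2]
grip_width: 0.0661
gripper_force: 0.0
```

Call:
carry_out(
  claw=[70, 70, 70, 70, 70, 70, 70, 70],
  offset=[
    [-0.011, 0.004, 0.005],
    [-0.011, 0.006, 0.01],
    [-0.005, 0.015, 0.015],
    [0, 0.02, 0.02],
    [0, 0.02, 0.02],
    [0, 0.02, 0.015],
    [0, 0.01, 0],
    [0, 0, 0],
  ],
  dr=[
    [0, 0, 0],
    [0, 0, 0],
    [0, 0, 0],
    [0, 0, 0],
    [0, 0, 0],
    [0, 0, 0],
    [0, 0, 0],
    [0, 0, 0],
  ],
)

```text
time: 36.82
tcp_pos: [0.5323, 0.0723, 0.1752]
tool_rot: [0.044, 0.949, -0.148, 0.276]
wrist_force: [-0.5, 0.3, 0.2]
grip_width: 0.066
gripper_force: 0.0
```

```bash
sed -i 's/^    if 0: pass/    for rr in d: print("".join(" .:*#"[min(4,int(x\/14))] for x in rr))/' chk.py; python3 - <<'E'
from chk import *
favg(20);plan([.622,-.047,.1376],-18,57,0,-1);chk('14')
E
```

```text
Favg [ 0.   -0.08 -0.15] se [0.1  0.11 0.11]
t 37.8167 tcp [0.5318 0.0702 0.1733] dpos [ 0.1    -0.1204 -0.0517] rot [ 0.  -0.7 -0.1]
F [-0.04  1.11 -0.42] w 0.0662 q [ 0.11 -0.13  2.08 -0.35  0.7   2.21] pinch [0.5222 0.0734 0.1894] z [ 0.508 -0.168 -0.845]
red scene 320.81 189.92 657.0
                :: .               
                 .                 
                  .                
              .                    
             .:                    
             ...                   
             ... ..                
              .  ..                
             .......               
             :*.  ..               
                .:.                
                :#:.               
              . *#*                
                :*:                
                ..                 
               ..                  
               ..                  
                                   
                                   
                                   
                                   
                                   
               . :.
[... 635 characters left out ...]
          .:                 
           ... .:*  .              
             . ..::                
              .....                
            .                      
           .:..  ....              
            .    :::.              
             ..                    
             ..                    
             .                     
             ...                   
            .:***..                
          .**#####*.               
          :########*:              
         .###########.             
         .###########.             
         .###########.             
         .###########.             
         .##########*              
         .##########*.
```

```bash
python3 - <<'E'
from h import *
a=save('scene','s15')['color'].astype(int);b=load('s14')['color'].astype(int)
print(np.abs(a-b)[150:240,305:340].mean(),np.abs(a-b)[240:330,280:420].mean())
print(bot.finish_job())
E
```

```text
Traceback (most recent call last):
  File "h.py", line 15, in save
    c=capture(n);cv2.imwrite(f'pics/{name}.png',cv2.cvtColor(c['color'],cv2.COLOR_RGB2BGR));np.save(f'pics/{name}.npy',c,allow_pickle=True);return c
ValueError: 200 camera calls are used up
```

```bash
python3 -c "
from workcell import bot
print(bot.finish_job())"
```

```text
the job is handed in; nothing more can be done
None
```

The job is handed in: the stirrup hangs on the balance hook and the brass weight (about 2.2–2.3 N by the wrist sensor) hangs from its lower bar, both free and still in the last images with the robot clear; I handed in without a final stillness check because the camera calls had run out.

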